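# Kit a carded spare from its peg into the job rack

### The job

Fetch the amber-headed spares pack for the next lathe job: slide it forward along its wire peg, lifting its slot over the peg's turned-up tip, and stand it upright in the empty front pocket of the job rack, seated fully down. Be gentle, the hang slot tears and the tip catches easily: feel your way over it, never dragging or prying at the peg, and do not force the pack into the pocket. Leave the other packs hanging on their pegs and let go of the pack at the end.

Things in the scene. Friction and masses are not known exactly. Their poses are not given: they have to be found in the camera images.
- amber_pack_center (a point): Centre of the amber-headed pack to fetch, half-way up (46 mm above the foot), mid-width, in the middle of the 14 mm thickness; the middle of the backing lies 5 mm behind it (+x). Grip the pack across its 48 mm width from above, with the peg between the fingers, 18 to 26 mm above this point. Axes: y across the width, z up, -x the blister side, towards the peg's tip as it hangs.
- amber_pack: The same pack, rigid, 40 to 85 g, 48 mm wide (y), 92 mm tall (z): a 4 mm backing with a clear shell on its front (-x), 14 mm thick together, over the lower 61 mm and, 8 mm wide, up both side edges to the top; the header between these is 4 mm thick. Origin: at the foot, in the middle of the backing.
- amber_pack_foot (a point): Underside of the amber pack, mid-width and in the middle of its 14 mm thickness, 46 mm straight below amber_pack_center.
- amber_pack_slot (a point): Centre of the amber pack's hang slot, which goes through the 4 mm header: 16 mm wide, 11 mm high, 34.5 mm above and 5 mm behind amber_pack_center. Hung, the top edge of the slot rests on the wire. The top of the pack is 11.5 mm above this point.
- stand: Grey perforated steel stand fixed on the bench, 222 mm wide, 158 mm high, its foot plate reaching 123 mm forward (-x). Origin: on the bench, at the middle of the panel's front face; -x out along the pegs, y left, z up. Two level pegs of 5 mm wire at y = +55 and -55 mm, centreline 135 mm up. Amber hangs in front on either peg, the blue pack on the other, a grey one behind each.
- peg_left (a point): Centre of the left peg's wire where its level part (78 mm long) ends and the turned-up tip begins; axes as the stand. The tip is a straight ramp 34 mm long with a round black end. Bent by use, it rises at an unknown angle, 15 to 40 degrees, so its end lies 9 to 22 mm above and 26 to 33 mm in front (-x) of this point. The peg is rigid and does not yield.
- peg_right (a point): The same point of the right peg (y = -55 mm of the stand); its tip has its own unknown angle in the same range.
- blue_pack_slot (a point): Hang slot centre of the blue-headed pack, hanging in front on the other peg; same shape as the amber one; to be left hanging.
- rear_pack_left_slot (a point): Hang slot centre of the grey-headed pack at the back of the left peg, about 40 mm behind the front pack; same shape; to be left hanging.
- rear_pack_right_slot (a point): Hang slot centre of the grey-headed pack at the back of the right peg; same shape; to be left hanging.
- rack: Grey-blue plastic job rack fixed on the bench, 130 mm long (x), 84 mm wide (y), 40 mm high. Origin on the bench. x points from the shallow tray in front (-x end, with a brass blank and a collet in it) to the two upright pockets. The rear pocket, 40 mm behind the front one, holds a green-headed pack; the front pocket is empty.
- pocket_floor (a point): Middle of the floor of the empty front pocket, 6 mm above the bench; axes as the rack. Inside, the pocket is 19 mm (x) by 52 mm (y) and 34 mm deep, its lips flared about 4 mm outwards over the top 8 mm. The pack goes in foot down, width along y, blister to either side.
- pocket_mouth (a point): Middle of the mouth of the same pocket, 40 mm above the bench.

How it is judged:
By the outcome, as a careful person would: the job done as asked, in the order asked, and still so for the second after the job is handed in, with the robot touching nothing.
It also fails if it takes over 72 s, if anything falls off the work surface, if the arm or the gripper's body presses on something with over 40 N, if the wrist force passes 120 N, or if a joint passes its speed limit or range.

### The arm

A 7-joint arm with a two-finger parallel gripper is mounted at the origin on a cart in front of the work surface, level with it; the furniture and walls round the work are solid. World frame = base frame: x ahead of the robot, y to its left, z up, the work surface at z = 0. Lengths are in m, angles in rad, forces in N, time in s.
With the tool pointing down it reaches from about 0.425 to 0.825 m from the base axis. Payload 3.6 kg.
Tool frame: the origin (TCP) lies midway between the tips of the shut fingers; the grasp point (between the pads) lies 19 mm behind it; z points along the fingers, y is the direction in which the jaws open and shut (so a half turn about z gives the same grasp; the last joint's range is limited). The gripper opens to 85 mm and grips with 20 to 120 N. Pads are 22 mm wide; open, the fingers measure 114 mm over their backs; the gripper's body (76 mm by 85 mm) begins 54 mm behind the grasp point. The pads swing forward as they close: fully open they stand 13 mm farther back than shut.
Start: joints at [1.091, 0.615, -0.013, 1.423, 0.008, 1.103, -0.04], TCP at [0.285, -0.584, 0.231] pointing down, gripper open.
Joint ranges: [-3.12, 3.12], [-0.3, 2.06], [-1.34, 1.32], [0.26, 2.42], [-1.36, 4.5], [0.01, 1.98], [-2.84, 2.84]. Speed limits (rad/s): [2.79, 2.79, 3.14, 3.14, 3.14, 3.14, 3.14].

### API

Orientations are given as a unit quaternion [w, x, y, z].
In Python, from cell import bot gives the robot as it stands. The module is installed in compiled form; this text tells all that it offers.
- The arm moves only by the tool move_arm, never from a script. Its argument "increments" is a list of rows, each an object with "xyz": the shift along the tool's x, y, z scaled (see below), a list of three; "rotation": the turn, a rotation vector about the tool's x, y, z scaled (see below), a list of three; "hand": the opening in per cent of the stroke, from 0 (shut) to 100 (fully open). In form: [{"xyz": [x, y, z], "rotation": [ax, ay, az], "hand": hand}, ...]. A call has exactly 5 rows; each row shifts and turns the commanded pose from where the row before left it, along the tool's axes as they then stand; what a row does not reach is not made up. The controller multiplies each number of a shift by 300 mm and each number of a turn by pi/2 rad. A row lasts 1/10 s, in which the tool goes at most 50 mm and 8.59 degrees, less where a joint would pass 70% of its speed; a pose out of reach is approached as far as the arm can. A call with a number of a shift or a turn outside -1 to 1 is refused whole. A call with a gripper value outside its range is refused whole. The fingers move at their own pace and stop on an object; "newtons" is the grip in N (left out, the last holds). Time passes only in rows, so rows that do not move let the fingers close, or fill a call up. It gives the time, the measured TCP pose, the force and the opening at its end, in the units of the state.
- bot.read_state(): the state, without advancing time (a new reading comes with each control period).
- bot.read_camera(name): name is "scene" or "top" or "wrist"; returns a dict with "color" (384x512x3 uint8, red, green, blue), "K" (3x3 intrinsics, pixels), "k1" (the pictures are not rectified: a ray, as slopes to the right and down, at radius r is drawn at 1 + k1 r^2 times it, then the intrinsics apply), "world_from_camera" (4x4, takes a point from camera to world coordinates). Camera axes: x right, y down, z forward; pixel columns grow to the right and rows downward; lengths in m; the calibration is good to about 2 mm. A picture is of the moment at which its call begins. There is no depth.
- bot.finish_job(): hands the job in, once; it reports no verdict.
Trained networks look in a picture, given as the dict that the camera call returned (one of the last four; its "shot" number tells which), for a name from the list of things; names that differ only in an ending like _2 or _b are one class to them, and where a whole thing is asked for, a point or a joint stands for the part that bears it (a point fixed in the world has none). Each returns a list of dicts, best first, with "p" (0 to 1); they miss things now and then, are a little off and sometimes report something else, mostly with a low value. They report only what shows in the picture. A call takes as long as a camera call.
- bot.find_in(thing, picture): "extent" ([left, top, width, height] as shares, 0 to 1, of the picture: columns of its width, rows of its height, round what is visible of it).
The state is a dict: "t": time; "joints": joint angles; "joint_velocities": joint speeds; "effort": joint torques, N m; "position": TCP position; "tool_rot": TCP orientation; "force": force on the tool from outside, world axes, zero at the start; "moment": the same for the moment, N m; "opening": finger opening in m.
Only numpy, scipy, OpenCV 4.12 (cv2) and the standard library are available. Lean on these libraries where they do the work, as an engineer would, in place of code of your own. Each camera call takes 0.05 s, during which the arm holds its last target.

## Working session

There is one attempt and no reset: what is moved stays moved. The work goes in short steps, Python scripts to look and compute and a tool call to move; the robot and the scene stay as the last step left them, time stands still between calls to the robot, and variables do not carry over. Pictures are saved under pics/ and viewed, and the job is handed in when it is done.

Besides the shell and the picture viewer there is one more tool, called as name([rows], argument=value, ...), one row to a line, values as JSON. move_arm: Moves the arm, as the interface text tells. Shifts and turns lie within -1 to 1; 1 stands for 300 mm of shift or pi/2 rad of turn. Its arguments: {"type":"object","properties":{"increments":{"type":"array"},"newtons":{"type":"number"}},"required":["increments"]}

```bash
mkdir -p pics; cat > h.py <<'E'
import numpy as np, cv2
from cell import bot
from scipy.spatial.transform import Rotation as R
def snap(name, fn=None):
    p=bot.read_camera(name)
    if fn: cv2.imwrite('pics/'+fn+'.png', cv2.cvtColor(p['color'],cv2.COLOR_RGB2BGR))
    return p
def proj(p,X):
    T=np.linalg.inv(p['world_from_camera']); X=np.atleast_2d(X)
    c=X@T[:3,:3].T+T[:3,3]; s=c[:,:2]/c[:,2:]; r2=(s**2).sum(1,keepdims=True)
    s=s*(1+p['k1']*r2); K=p['K']
    return np.c_[s[:,0]*K[0,0]+K[0,2], s[:,1]*K[1,1]+K[1,2]]
def ray(p,u,v):
    K=p['K']; s=np.array([(u-K[0,2])/K[0,0],(v-K[1,2])/K[1,1]]); q=s.copy()
    for _ in range(30): q=s/(1+p['k1']*(q@q))
    T=p['world_from_camera']; return T[:3,3], T[:3,:3]@np.r_[q,1]
def atz(p,u,v,z):
    o,d=ray(p,u,v); return o+d*(z-o[2])/d[2]
def atplane(p,u,v,pt,n):
    o,d=ray(p,u,v); return o+d*((pt-o)@n)/(d@n)
def st():
    s=bot.read_state()
    print('t',round(s['t'],2),'pos',np.round(s['position'],4),'q',np.round(s['tool_rot'],4),'F',np.round(s['force'],2),'M',np.round(s['moment'],3),'op',round(s['opening'],4),'j',np.round(s['joints'],3))
    return s
E
python3 - <<'E'
from h import *
st()
for n in ['scene','top','wrist']:
    p=snap(n,n+'0'); print(n,p['K'].tolist(),p['k1'],np.round(p['world_from_camera'],3).tolist())
    for t in ['amber_pack','amber_pack_slot','stand','rack','peg_left','peg_right','pocket_mouth','pocket_floor','blue_pack_slot','amber_pack_center']:
        r=bot.find_in(t,p)
        for d in r[:2]:
            e=np.array(d['extent'])*[512,384,512,384]; print(t,round(d['p'],2),np.round(e))
st()
E
```

```text
t 0.0 pos [ 0.2846 -0.5835  0.2301] q [-1.300e-03  9.744e-01  2.250e-01 -3.000e-04] F [-0.41 -0.57 -1.35] M [-0.051  0.015 -0.025] op 0.0853 j [ 1.09   0.616 -0.013  1.425  0.008  1.103 -0.04 ]
scene [[401.6560633808174, 0.0, 247.28017157925754], [0.0, 401.6560633808174, 190.43156576601012], [0.0, 0.0, 1.0]] -0.05369661025547649 [[-0.552, -0.334, 0.764, -0.316], [-0.834, 0.249, -0.493, 0.557], [-0.026, -0.909, -0.416, 0.566], [0.0, 0.0, 0.0, 1.0]]
amber_pack 0.7 [200. 191.  21.  40.]
amber_pack_slot 0.77 [200. 196.  20.  33.]
stand 0.75 [134. 178. 106.  98.]
peg_left 0.66 [134. 174. 105.  98.]
peg_right 0.85 [133. 176. 110. 103.]
pocket_mouth 0.76 [306. 176.  46.  54.]
pocket_floor 0.95 [304. 175.  46.  51.]
blue_pack_slot 0.94 [157. 202.  26.  40.]
amber_pack_center 0.89 [197. 192.  22.  39.]
amber_pack_center 0.24 [132. 180. 111.  98.]
top [[426.91209891139795, 0.0, 257.8955928898159], [0.0, 426.91209891139795, 197.31132667311698], [0.0, 0.0, 1.0]] -0.030403798660737124 [[-0.011, -0.982, 0.188, 0.345], [-1.0, 0.008, -0.019, 0.053], [0.017, -0.188, -0.982, 1.023], [0.0, 0.0, 0.0, 1.
[... 202 characters left out ...]
127. 170. 106.  70.]
peg_right 0.74 [125. 167. 112.  78.]
peg_right 0.53 [190. 184.  29.  16.]
pocket_mouth 0.58 [338. 207.  39.  66.]
pocket_floor 0.91 [337. 210.  42.  58.]
blue_pack_slot 0.59 [139. 206.  31.  10.]
amber_pack_center 0.72 [192. 208.  25.   9.]
wrist [[265.16338544540537, 0.0, 254.10653013644847], [0.0, 265.16338544540537, 190.92511815368326], [0.0, 0.0, 1.0]] -0.0608987048833237 [[0.44, -0.866, -0.238, 0.345], [-0.898, -0.424, -0.116, -0.556], [-0.0, 0.265, -0.964, 0.374], [0.0, 0.0, 0.0, 1.0]]
t 1.65 pos [ 0.285  -0.5842  0.2313] q [-0.      0.9744  0.225   0.    ] F [-0.44  0.03 -0.59] M [ 0.057 -0.036 -0.019] op 0.0854 j [ 1.09   0.615 -0.013  1.423  0.008  1.103 -0.04 ]
```

View images.

```bash
python3 - <<'E'
import cv2
a=cv2.imread('pics/scene0.png'); cv2.imwrite('pics/scene0c.png',cv2.resize(a[155:295,110:380],None,fx=2.9,fy=2.9,interpolation=cv2.INTER_CUBIC))
a=cv2.imread('pics/top0.png'); cv2.imwrite('pics/top0c.png',cv2.resize(a[150:285,115:385],None,fx=2.9,fy=2.9,interpolation=cv2.INTER_CUBIC))
E
```

```text
(no output)
```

View pics/scene0c.png

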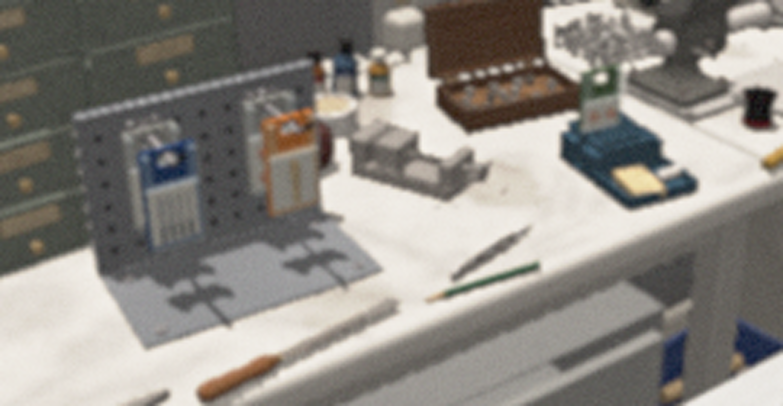

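View pics/top0c.png

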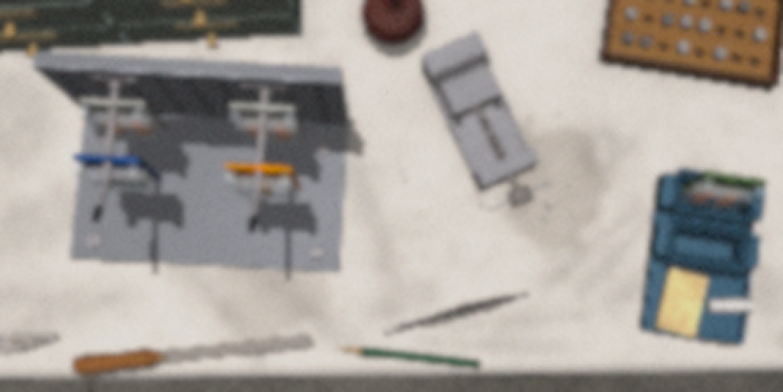

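View pics/scene0.png

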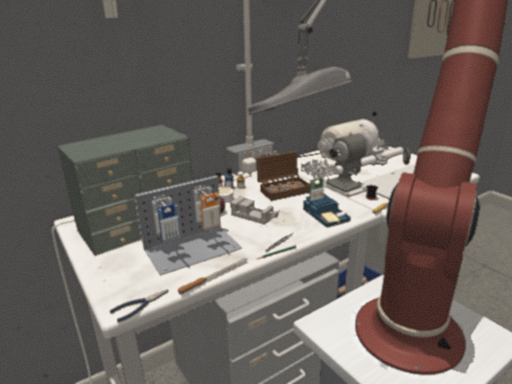

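View pics/top0.png

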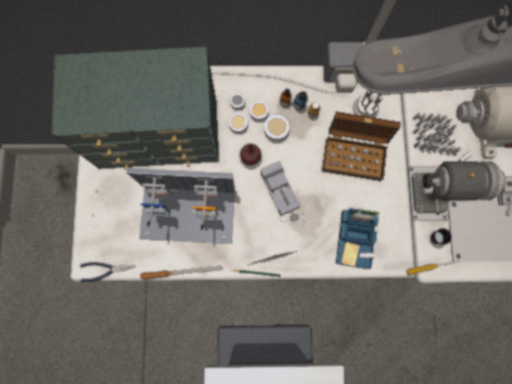

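```bash
python3 - <<'E'
from h import *
import pickle
p=snap('top'); s=snap('scene'); pickle.dump([p,s],open('cams.pkl','wb'))
def c(x,y): return 115+x/2.9,150+y/2.9
def cs(x,y): return 110+x/2.9,155+y/2.9
for n,u,z in [('ptopL',(36,58),.158),('ptopR',(343,72),.158),('footL',(72,259),0.002),('footR',(339,270),.002),('amberTop',(226,168),.145),('amberTopR',(293,168),.145),('tipR',(254,222),.15),('tipL',(97,213),.15)]:
    print(n,np.round(atz(p,*c(*u),z),4))
for n,u,z in [('pocketFL',(652,231),.04),('FR',(756,240),.04),('rackfrontL',(641,326),.02),('rackfrontR',(745,342),.02),('backL',(660,172),.04),('backR',(764,180),.04),('mouthmid',(707,247),.04)]:
    print(n,np.round(atz(p,*c(*u),z),4))
for n,u,z in [('footL',(148,347),0.002),('footR',(381,270),.002),('ptL',(75,117),.158),('ptR',(313,60),.158)]:
    print(n,np.round(atz(s,*cs(*u),z),4))
E
```

```text
ptopL [0.571  0.3075 0.158 ]
ptopR [0.5589 0.087  0.158 ]
footL [0.441  0.3161 0.002 ]
footR [0.43   0.0966 0.002 ]
amberTop [0.4919 0.1714 0.145 ]
amberTopR [0.4915 0.1234 0.145 ]
tipR [0.4522 0.1503 0.15  ]
tipL [0.4596 0.2615 0.15  ]
pocketFL [ 0.4554 -0.1553  0.04  ]
FR [ 0.4473 -0.2388  0.04  ]
rackfrontL [ 0.381  -0.1471  0.02  ]
rackfrontR [ 0.3671 -0.2308  0.02  ]
backL [ 0.5032 -0.1641  0.04  ]
backR [ 0.4958 -0.2484  0.04  ]
mouthmid [ 0.4421 -0.199   0.04  ]
footL [0.4451 0.313  0.002 ]
footR [0.4314 0.0978 0.002 ]
ptL [0.5713 0.3069 0.158 ]
ptR [0.559  0.0844 0.158 ]
```

```bash
cat >> h.py <<'E'
def qR(q): return R.from_quat([q[1],q[2],q[3],q[0]])
def down(yaw): # tool down, tool x at yaw deg
    return R.from_euler('z',yaw,degrees=True)*R.from_euler('x',180,degrees=True)
def plan(tpos,trot,n,hand,start=None):
    s=bot.read_state()
    P=np.array(s['position']) if start is None else start[0]; Q=qR(s['tool_rot']) if start is None else start[1]
    tpos=np.array(tpos)
    dv=(Q.inv()*trot).as_rotvec(); step=R.from_rotvec(dv/n)
    print('dist',np.round(np.linalg.norm(tpos-P)*1000/n,1),'mm/row rot',np.round(np.degrees(np.linalg.norm(dv))/n,2),'deg/row')
    for i in range(n):
        sh=Q.inv().apply((tpos-P)/(n-i))/0.3; rv=dv/n/(np.pi/2)
        sh=np.round(sh,3); rv=np.round(rv,4)
        print('{"xyz":%s,"rotation":%s,"hand":%g}'%(sh.tolist(),rv.tolist(),hand), end=',\n' if i%5==4 else ',')
        P=P+Q.apply(sh*0.3); Q=Q*R.from_rotvec(rv*np.pi/2)
    print('end',np.round(P,4),np.round(Q.as_matrix()[:,0],3))
    return P,Q
E
python3 - <<'E'
from h import *
a=plan([.45,-.205,.2],down(174),20,100)
E
```

```text
dist 20.7 mm/row rot 7.4 deg/row
{"xyz":[0.052, -0.045, 0.005],"rotation":[-0.0, -0.0, -0.0822],"hand":100},{"xyz":[0.058, -0.038, 0.005],"rotation":[-0.0, -0.0, -0.0822],"hand":100},{"xyz":[0.062, -0.03, 0.005],"rotation":[-0.0, -0.0, -0.0822],"hand":100},{"xyz":[0.065, -0.022, 0.005],"rotation":[-0.0, -0.0, -0.0822],"hand":100},{"xyz":[0.068, -0.013, 0.005],"rotation":[-0.0, -0.0, -0.0822],"hand":100},
{"xyz":[0.069, -0.004, 0.005],"rotation":[-0.0, -0.0, -0.0822],"hand":100},{"xyz":[0.069, 0.005, 0.005],"rotation":[-0.0, -0.0, -0.0822],"hand":100},{"xyz":[0.068, 0.014, 0.005],"rotation":[-0.0, -0.0, -0.0822],"hand":100},{"xyz":[0.065, 0.022, 0.005],"rotation":[-0.0, -0.0, -0.0822],"hand":100},{"xyz":[0.062, 0.03, 0.005],"rotation":[-0.0, -0.0, -0.0822],"hand":100},
{"xyz":[0.057, 0.038, 0.005],"rotation":[-0.0, -0.0, -0.0822],"hand":100},{"xyz":[0.052, 0.045, 0.005],"rotation":[-0.0, -0.0, -0.0822],"hand":100},{"xyz":[0.046, 0.051, 0.006],"rotation":[-0.0, -0.0, -0.0822],"hand":100},{"xyz":[0.039, 0.057, 0.005],"rotation":[-0.0, -0.0, -0.0822],"hand":100},{"xyz":[0.031, 0.062, 0.006],"rotation":[-0.0, -0.0, -0.0822],"hand":100},
{"xyz":[0.023, 0.065, 0.005],"rotation":[-0.0, -0.0, -0.0822],"hand":100},{"xyz":[0.014, 0.067, 0.006],"rotation":[-0.0, -0.0, -0.0822],"hand":100},{"xyz":[0.006, 0.069, 0.005],"rotation":[-0.0, -0.0, -0.0822],"hand":100},{"xyz":[-0.004, 0.069, 0.006],"rotation":[-0.0, -0.0, -0.0822],"hand":100},{"xyz":[-0.012, 0.067, 0.005],"rotation":[-0.0, -0.0, -0.0822],"hand":100},
end [ 0.45   -0.2051  0.2001] [-0.994  0.105  0.   ]
```

move_arm([
  {"xyz":[0.052,-0.045,0.005],"rotation":[0,0,-0.0822],"hand":100},
  {"xyz":[0.058,-0.038,0.005],"rotation":[0,0,-0.0822],"hand":100},
  {"xyz":[0.062,-0.03,0.005],"rotation":[0,0,-0.0822],"hand":100},
  {"xyz":[0.065,-0.022,0.005],"rotation":[0,0,-0.0822],"hand":100},
  {"xyz":[0.068,-0.013,0.005],"rotation":[0,0,-0.0822],"hand":100},
])

```text
t: 2.25
position: [0.3261, -0.4885, 0.2239]
tool_rot: [0.0, 0.851, 0.525, -0.0]
force: [-0.1, -0.0, -0.1]
opening: 0.0854
```

move_arm([
  {"xyz":[0.069,-0.004,0.005],"rotation":[0,0,-0.0822],"hand":100},
  {"xyz":[0.069,0.005,0.005],"rotation":[0,0,-0.0822],"hand":100},
  {"xyz":[0.068,0.014,0.005],"rotation":[0,0,-0.0822],"hand":100},
  {"xyz":[0.065,0.022,0.005],"rotation":[0,0,-0.0822],"hand":100},
  {"xyz":[0.062,0.03,0.005],"rotation":[0,0,-0.0822],"hand":100},
])

```text
t: 2.75
position: [0.3676, -0.3937, 0.2165]
tool_rot: [0.0, 0.641, 0.768, -0.0]
force: [-0.1, -0.6, 0.2]
opening: 0.0855
```

move_arm([
  {"xyz":[0.057,0.038,0.005],"rotation":[0,0,-0.0822],"hand":100},
  {"xyz":[0.052,0.045,0.005],"rotation":[0,0,-0.0822],"hand":100},
  {"xyz":[0.046,0.051,0.006],"rotation":[0,0,-0.0822],"hand":100},
  {"xyz":[0.039,0.057,0.005],"rotation":[0,0,-0.0822],"hand":100},
  {"xyz":[0.031,0.062,0.006],"rotation":[0,0,-0.0822],"hand":100},
])

```text
t: 3.25
position: [0.4089, -0.2991, 0.2084]
tool_rot: [0.0, 0.364, 0.931, -0.0]
force: [0.8, -0.1, 0.1]
opening: 0.0852
```

move_arm([
  {"xyz":[0.023,0.065,0.005],"rotation":[0,0,-0.0822],"hand":100},
  {"xyz":[0.014,0.067,0.006],"rotation":[0,0,-0.0822],"hand":100},
  {"xyz":[0.006,0.069,0.005],"rotation":[0,0,-0.0822],"hand":100},
  {"xyz":[-0.004,0.069,0.006],"rotation":[0,0,-0.0822],"hand":100},
  {"xyz":[-0.012,0.067,0.005],"rotation":[0,0,-0.0822],"hand":100},
])

```text
t: 3.75
position: [0.4504, -0.2046, 0.2003]
tool_rot: [0.0, 0.05, 0.999, -0.0]
force: [-0.1, 0.0, -0.7]
opening: 0.0852
```

```bash
python3 - <<'E'
from h import *
import pickle
p=snap('wrist','w1'); pickle.dump(p,open('w1.pkl','wb')); st()
plan([.425,.165,.2],down(177),10,100)
E
```

```text
t 3.8 pos [ 0.452  -0.2003  0.2005] q [0.0012 0.0457 0.999  0.0016] F [ 0.15  2.76 -0.37] M [ 0.169 -0.071 -0.001] op 0.0855 j [ 0.885  0.505 -0.75   1.891  0.426  0.91   1.409]
dist 36.6 mm/row rot 0.22 deg/row
{"xyz":[0.02, 0.12, 0.001],"rotation":[0.0002, 0.0001, -0.0025],"hand":100},{"xyz":[0.02, 0.121, 0.0],"rotation":[0.0002, 0.0001, -0.0025],"hand":100},{"xyz":[0.019, 0.121, 0.0],"rotation":[0.0002, 0.0001, -0.0025],"hand":100},{"xyz":[0.019, 0.121, 0.0],"rotation":[0.0002, 0.0001, -0.0025],"hand":100},{"xyz":[0.018, 0.121, 0.001],"rotation":[0.0002, 0.0001, -0.0025],"hand":100},
{"xyz":[0.018, 0.121, 0.0],"rotation":[0.0002, 0.0001, -0.0025],"hand":100},{"xyz":[0.017, 0.121, 0.0],"rotation":[0.0002, 0.0001, -0.0025],"hand":100},{"xyz":[0.017, 0.12, 0.001],"rotation":[0.0002, 0.0001, -0.0025],"hand":100},{"xyz":[0.016, 0.121, 0.0],"rotation":[0.0002, 0.0001, -0.0025],"hand":100},{"xyz":[0.015, 0.121, 0.001],"rotation":[0.0002, 0.0001, -0.0025],"hand":100},
end [0.4251 0.1651 0.1999] [-0.999  0.052 -0.001]
```

View pics/w1.png

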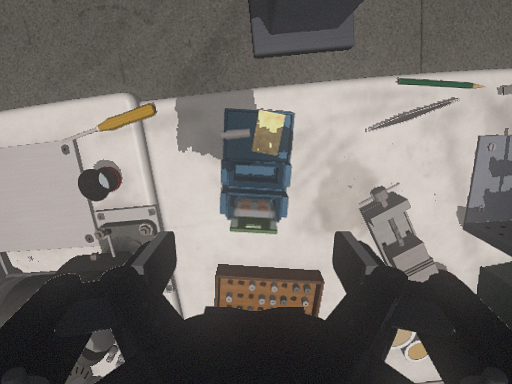

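```bash
python3 - <<'E'
import cv2
a=cv2.imread('pics/w1.png'); cv2.imwrite('pics/w1c.png',cv2.resize(a[95:245,190:320],None,fx=4,fy=4,interpolation=cv2.INTER_CUBIC))
E
```

```text
(no output)
```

View pics/w1c.png

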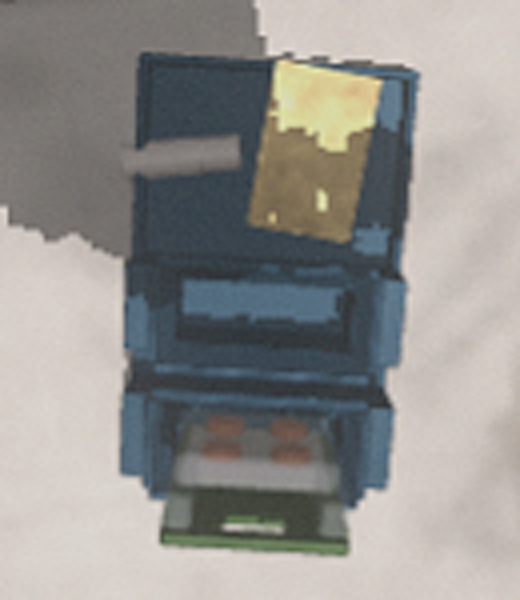

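move_arm([
  {"xyz":[0.02,0.12,0],"rotation":[0,0,-0.003],"hand":100},
  {"xyz":[0.02,0.12,0],"rotation":[0,0,-0.003],"hand":100},
  {"xyz":[0.019,0.12,0],"rotation":[0,0,-0.003],"hand":100},
  {"xyz":[0.019,0.12,0],"rotation":[0,0,-0.003],"hand":100},
  {"xyz":[0.018,0.12,0],"rotation":[0,0,-0.003],"hand":100},
])

```text
t: 4.3
position: [0.4386, -0.0224, 0.2004]
tool_rot: [0.0, 0.042, 0.999, -0.0]
force: [0.1, -0.0, 0.2]
opening: 0.0852
```

move_arm([
  {"xyz":[0.018,0.12,0],"rotation":[0,0,-0.003],"hand":100},
  {"xyz":[0.017,0.12,0],"rotation":[0,0,-0.003],"hand":100},
  {"xyz":[0.017,0.12,0],"rotation":[0,0,-0.003],"hand":100},
  {"xyz":[0.016,0.12,0],"rotation":[0,0,-0.003],"hand":100},
  {"xyz":[0.0,0.0,0],"rotation":[0,0,-0.003],"hand":100},
])

```text
t: 4.8
position: [0.4287, 0.1278, 0.2013]
tool_rot: [0.001, 0.025, 1.0, 0.002]
force: [0.6, -0.0, -0.3]
opening: 0.0854
```

```bash
python3 - <<'E'
from h import *
import pickle
st();p=snap('wrist','w2'); pickle.dump(p,open('w2.pkl','wb')); st()
E
```

```text
t 4.8 pos [0.4287 0.1278 0.2013] q [0.0013 0.025  0.9997 0.0023] F [ 0.63 -0.   -0.33] M [-0.008  0.007  0.002] op 0.0854 j [ 0.225  0.437 -0.783  2.008  0.404  0.85   0.739]
t 4.85 pos [0.4289 0.1244 0.2007] q [6.000e-04 2.680e-02 9.996e-01 6.000e-04] F [-0.38 -1.46 -1.01] M [-0.064 -0.029  0.003] op 0.086 j [ 0.228  0.437 -0.779  2.01   0.406  0.852  0.74 ]
```

View pics/w2.png

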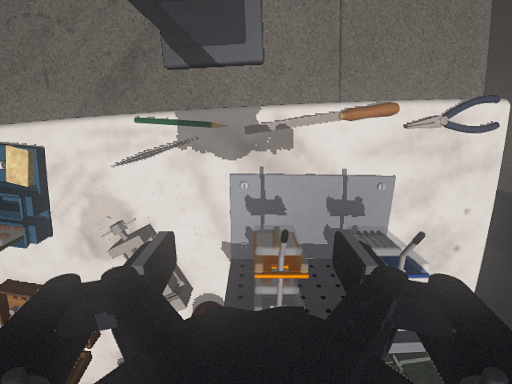

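```bash
python3 - <<'E'
from h import *
plan([.495,.15,.19],down(177),5,100)
E
```

```text
dist 14.3 mm/row rot 0.03 deg/row
{"xyz":[-0.043, 0.019, 0.007],"rotation":[0.0002, 0.0002, -0.0002],"hand":100},{"xyz":[-0.043, 0.019, 0.007],"rotation":[0.0002, 0.0002, -0.0002],"hand":100},{"xyz":[-0.043, 0.02, 0.007],"rotation":[0.0002, 0.0002, -0.0002],"hand":100},{"xyz":[-0.043, 0.019, 0.007],"rotation":[0.0002, 0.0002, -0.0002],"hand":100},{"xyz":[-0.043, 0.02, 0.008],"rotation":[0.0002, 0.0002, -0.0002],"hand":100},
end [0.4949 0.1501 0.19  ] [-0.999  0.052  0.   ]
```

move_arm([
  {"xyz":[-0.055,0.025,0.009],"rotation":[0,0,0],"hand":100},
  {"xyz":[-0.055,0.025,0.009],"rotation":[0,0,0],"hand":100},
  {"xyz":[-0.055,0.025,0.009],"rotation":[0,0,0],"hand":100},
  {"xyz":[-0.05,0.023,0.009],"rotation":[0,0,0],"hand":100},
  {"xyz":[0,0,0],"rotation":[0,0,0],"hand":100},
])

```text
t: 5.35
position: [0.4971, 0.146, 0.1887]
tool_rot: [0.0, 0.031, 1.0, 0.0]
force: [-0.3, -0.2, 0.7]
opening: 0.0856
```

```bash
python3 - <<'E'
from h import *
import pickle
p=snap('wrist','w3'); pickle.dump(p,open('w3.pkl','wb')); st()
a=cv2.imread('pics/w3.png'); cv2.imwrite('pics/w3c.png',cv2.resize(a[40:290,150:480],None,fx=2.4,fy=2.4,interpolation=cv2.INTER_CUBIC))
a=cv2.imread('pics/w2.png'); cv2.imwrite('pics/w2c.png',cv2.resize(a[160:310,220:440],None,fx=3.6,fy=3.6,interpolation=cv2.INTER_CUBIC))
E
```

```text
t 5.4 pos [0.4957 0.1458 0.1888] q [-5.000e-04  3.080e-02  9.995e-01 -4.000e-04] F [-0.34 -0.43  0.16] M [ 0.065  0.021 -0.004] op 0.0855 j [ 0.153  0.552 -0.731  1.846  0.457  0.919  0.72 ]
```

View pics/w3c.png

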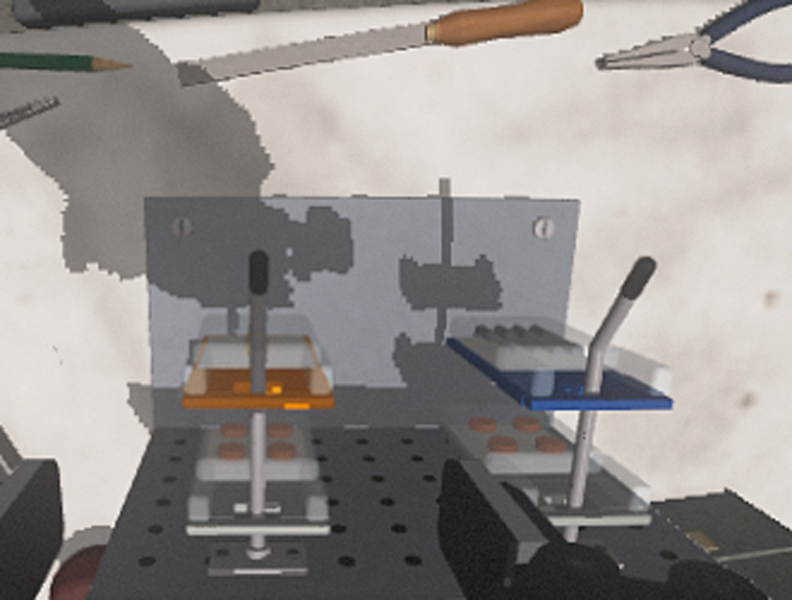

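View pics/w2c.png

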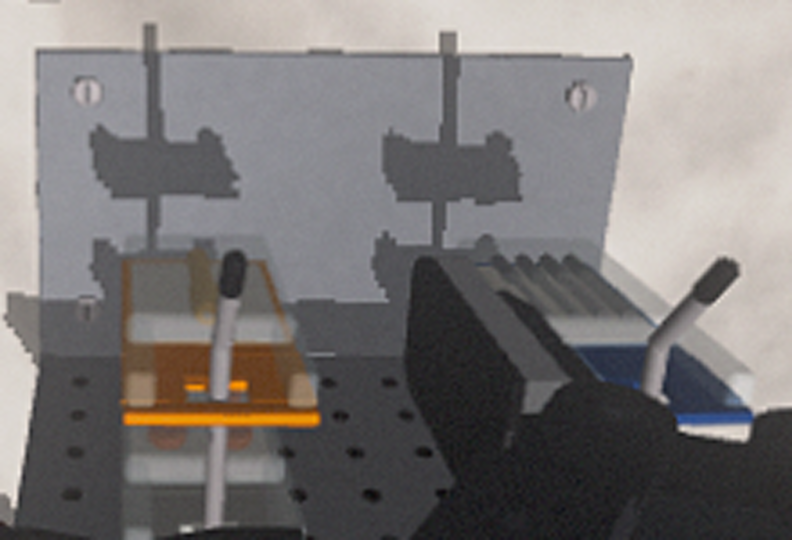

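```bash
cat > a.py <<'E'
from h import *
import pickle
from scipy.optimize import least_squares
w1,w2,w3=[pickle.load(open(f'w{i}.pkl','rb')) for i in (1,2,3)]
c3=lambda x,y:(150+x/2.4,40+y/2.4)
c2=lambda x,y:(220+x/3.6,160+y/3.6)
c1=lambda x,y:(190+x/4,95+y/4)
def tri(obs):
    A=[];b=[]
    for p,uv in obs:
        o,d=ray(p,*uv); d=d/np.linalg.norm(d); M=np.eye(3)-np.outer(d,d); A.append(M); b.append(M@o)
    X=np.linalg.lstsq(np.vstack(A),np.hstack(b),rcond=None)[0]
    return X,[np.round(proj(p,X)[0]-uv,1) for p,uv in obs]
for n,a,b in [('tip end',(258,256),(236,256)),('black/grey joint',(258,293),(231,296)),('screwL',(183,227),(88,92)),('screwR',(543,228),(581,96)),
  ('plateL',(145,198),(37,50)),('plateR',(580,200),(631,57)),('amberTopL',(183,405),(125,418)),('amberTopR',(333,405),(320,418)),('bluetipend',(646,263),(729,264)),('blueTopR',(672,405),(750,418)),
  ('panelbaseish',(150,428),(38,356))]:
    X,e=tri([(w3,c3(*a)),(w2,c2(*b))]); print(n,np.round(X*1000,1),e)
for n,a,z in [('plateL',(145,198),.003),('plateR',(580,200),.003)]:
    print(n,atz(w3,*c3(*a),z))
for n,a,z in [('plateL',(37,50),.003),('plateR',(631,57),.003)]:
    print(n,atz(w2,*c2(*a),z))
print('amber top from w3 at z=.1435', atz(w3,*c3(183,405),.1435),atz(w3,*c3(333,405),.1435))
print('wire at z .1375',atz(w3,*c3(257,420),.1375),atz(w3,*c3(258,545),.1375))
E
python3 a.py
```

```text
tip end [448.7 150.9 151.7] [array([ 0.5, -0.2]), array([-0.4,  0.1])]
black/grey joint [459.7 150.1 148.8] [array([ 0.2, -0.1]), array([-0.2,  0.1])]
screwL [447.  114.5   5.3] [array([-0.1,  0. ]), array([ 0.1, -0. ])]
screwR [457.9 298.1   4.3] [array([ 0., -0.]), array([-0.,  0.])]
plateL [431.5  96.3   0.6] [array([ 0.1, -0. ]), array([-0.1,  0. ])]
plateR [445.  318.9  -0.6] [array([-0.2,  0. ]), array([ 0.2, -0. ])]
amberTopL [495.  124.5 141.2] [array([ 0.3, -0.1]), array([-0.3,  0.1])]
amberTopR [498.1 172.1 140.5] [array([ 0.5, -0.2]), array([-0.4,  0.1])]
bluetipend [456.8 262.1 152.4] [array([ 0.5, -0.1]), array([-0.5, -0. ])]
blueTopR [504.7 281.3 142.5] [array([-0.2,  0. ]), array([0.2, 0. ])]
panelbaseish [551.2  88.5  10.7] [array([ 0.3, -0.2]), array([-0.3,  0.1])]
plateL [0.4315117  0.09655383 0.003     ]
plateR [0.44479871 0.31733603 0.003     ]
plateL [0.43092559 0.09670594 0.003     ]
plateR [0.44413259 0.31675818 0.003     ]
amber top from w3 at z=.1435 [0.49429276 0.1245626  0.1435    ] [0.49717125 0.17132187 0.1435    ]
wire at z .1375 [0.50291652 0.147269   0.1375    ] [0.54878978 0.14494459 0.1375    ]
```

```bash
cat >> h.py <<'E'
YS=-3.48
def SR(phi=0,yaw=YS): return R.from_euler('z',yaw,degrees=True)*R.from_euler('y',phi,degrees=True)*R.from_euler('z',180,degrees=True)*R.from_euler('x',180,degrees=True)
E
python3 - <<'E'
from h import *
print(SR().as_matrix().round(3))
plan([.491,.1483,.0965],SR(),10,100)
E
```

```text
[[-0.998  0.061  0.   ]
 [ 0.061  0.998  0.   ]
 [ 0.     0.    -1.   ]]
dist 9.2 mm/row rot 0.01 deg/row
{"xyz":[0.002, 0.001, 0.031],"rotation":[-0.0001, -0.0001, -0.0001],"hand":100},{"xyz":[0.002, 0.001, 0.031],"rotation":[-0.0001, -0.0001, -0.0001],"hand":100},{"xyz":[0.001, 0.001, 0.031],"rotation":[-0.0001, -0.0001, -0.0001],"hand":100},{"xyz":[0.002, 0.001, 0.031],"rotation":[-0.0001, -0.0001, -0.0001],"hand":100},{"xyz":[0.001, 0.001, 0.031],"rotation":[-0.0001, -0.0001, -0.0001],"hand":100},
{"xyz":[0.002, 0.0, 0.031],"rotation":[-0.0001, -0.0001, -0.0001],"hand":100},{"xyz":[0.001, 0.001, 0.03],"rotation":[-0.0001, -0.0001, -0.0001],"hand":100},{"xyz":[0.002, 0.0, 0.031],"rotation":[-0.0001, -0.0001, -0.0001],"hand":100},{"xyz":[0.001, 0.001, 0.03],"rotation":[-0.0001, -0.0001, -0.0001],"hand":100},{"xyz":[0.002, 0.0, 0.031],"rotation":[-0.0001, -0.0001, -0.0001],"hand":100},
end [0.491  0.1482 0.0964] [-0.998  0.06  -0.001]
```

move_arm([
  {"xyz":[0.015,0.006,0.0],"rotation":[0,0,0],"hand":100},
  {"xyz":[0,0,0.05],"rotation":[0,0,0],"hand":100},
  {"xyz":[0,0,0.05],"rotation":[0,0,0],"hand":100},
  {"xyz":[0,0,0.05],"rotation":[0,0,0],"hand":100},
  {"xyz":[0,0,0.05],"rotation":[0,0,0],"hand":100},
])

```text
t: 5.9
position: [0.4896, 0.1487, 0.1292]
tool_rot: [-0.0, 0.029, 1.0, -0.0]
force: [-0.3, -0.9, -0.3]
opening: 0.0856
```

move_arm([
  {"xyz":[0,0,0.05],"rotation":[0,0,0],"hand":100},
  {"xyz":[0,0,0.04],"rotation":[0,0,0],"hand":100},
  {"xyz":[0,0,0.018],"rotation":[0,0,0],"hand":80},
  {"xyz":[0,0,0],"rotation":[0,0,0],"hand":70},
  {"xyz":[0,0,0],"rotation":[0,0,0],"hand":68},
], newtons=25)

```text
t: 6.4
position: [0.4909, 0.1498, 0.0974]
tool_rot: [0.0, 0.029, 1.0, 0.0]
force: [-0.1, 0.2, -0.4]
opening: 0.058
```

```bash
python3 - <<'E'
from h import *
import pickle
st();p=snap('wrist','w4'); pickle.dump(p,open('w4.pkl','wb'))
a=cv2.imread('pics/w4.png'); cv2.imwrite('pics/w4c.png',cv2.resize(a[60:260,130:390],None,fx=3,fy=3,interpolation=cv2.INTER_CUBIC))
E
```

```text
t 6.4 pos [0.4909 0.1498 0.0974] q [3.000e-04 2.910e-02 9.996e-01 2.000e-04] F [-0.05  0.23 -0.43] M [-0.007 -0.009  0.003] op 0.058 j [ 0.07   0.667 -0.63   1.951  0.59   0.714  0.594]
```

View pics/w4c.png

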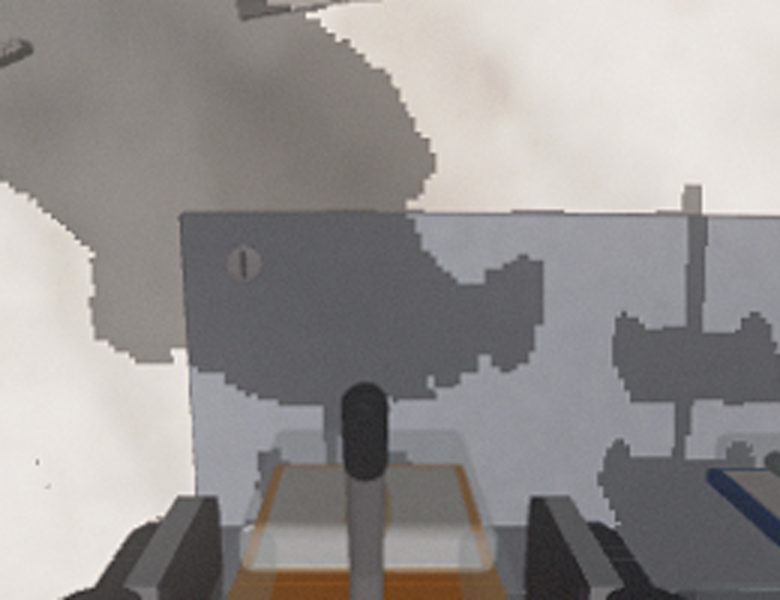

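move_arm([
  {"xyz":[0,-0.004,0.0],"rotation":[0,0,0],"hand":64},
  {"xyz":[0,0,0],"rotation":[0,0,0],"hand":60},
  {"xyz":[0,0,0],"rotation":[0,0,0],"hand":50},
  {"xyz":[0,0,0],"rotation":[0,0,0],"hand":40},
  {"xyz":[0,0,0],"rotation":[0,0,0],"hand":40},
], newtons=25)

```text
t: 6.95
position: [0.4909, 0.1483, 0.0973]
tool_rot: [0.0, 0.029, 1.0, -0.0]
force: [-0.5, -1.2, 3.2]
opening: 0.0478
```

```bash
cat >> a.py <<'E'
print('---')
w4=pickle.load(open('w4.pkl','rb'))
c4=lambda x,y:(130+x/3,60+y/3)
X,e=tri([(w3,c3(258,252+8.5)),(w2,c2(236.5,250+14)),(w4,c4(364,383+22))]); print('tip centre',X*1000,e)
X,e=tri([(w3,c3(258,252+8.5)),(w4,c4(364,383+22))]); print('tip centre 34',X*1000,e)
X,e=tri([(w3,c3(258,292)),(w2,c2(231,296)),(w4,c4(364,478))]); print('joint',X*1000,e)
X,e=tri([(w3,c3(183,227)),(w2,c2(88,92)),(w4,c4(244,263))]); print('screw',X*1000,e)
X,e=tri([(w3,c3(145,198)),(w2,c2(37,50)),(w4,c4(182,213))]); print('plateL',X*1000,e)
E
python3 a.py | sed -n '/---/,$p'
python3 - <<'E'
from h import *
s=st()
E
```

```text
---
tip centre [449.54548788 150.66203732 153.6033148 ] [array([ 0.3, -0.5]), array([-0.5, -0.1]), array([0.6, 1.1])]
tip centre 34 [450.27592687 150.43750138 149.71800596] [array([-0.1, -0. ]), array([0.2, 0. ])]
joint [459.24734401 149.97399026 149.92475219] [array([ 0., -0.]), array([-0.2,  0.2]), array([ 0.4, -0.4])]
screw [446.66203229 114.50385729   7.06425889] [array([-0.3, -0.1]), array([-0. ,  0.1]), array([0.4, 0.1])]
plateL [431.38902273  96.34855928   1.17987039] [array([ 0.1, -0.1]), array([-0.1,  0.1]), array([0.1, 0. ])]
t 6.95 pos [0.4909 0.1483 0.0973] q [ 3.000e-04  2.920e-02  9.996e-01 -1.000e-04] F [-0.53 -1.21  3.19] M [-0.207 -0.004  0.039] op 0.0478 j [ 0.073  0.667 -0.63   1.952  0.591  0.713  0.596]
```

move_arm([
  {"xyz":[0,0,-0.003],"rotation":[0,0,0],"hand":40},
  {"xyz":[0,0,-0.004],"rotation":[0,0,0],"hand":40},
  {"xyz":[0,0,-0.003],"rotation":[0,0,0],"hand":40},
  {"xyz":[0,0,0],"rotation":[0,0,0],"hand":40},
  {"xyz":[0,0,0],"rotation":[0,0,0],"hand":40},
])

```text
t: 7.45
position: [0.4905, 0.1485, 0.0998]
tool_rot: [-0.0, 0.029, 1.0, 0.0]
force: [-0.7, -0.0, -1.0]
opening: 0.0477
```

```bash
python3 - <<'E'
from h import *
s=st()
E
```

```text
t 7.45 pos [0.4905 0.1485 0.0998] q [-1.000e-04  2.910e-02  9.996e-01  0.000e+00] F [-0.68 -0.04 -0.98] M [-0.042 -0.011 -0.001] op 0.0477 j [ 0.075  0.663 -0.634  1.95   0.586  0.719  0.6  ]
```

```bash
cat > path.py <<'E'
from h import *
YAW=-3.4
OFF=np.array([5.5,0,35.0])/1000
BEND=np.array([.4797,.149,.135])
Rz=R.from_euler('z',YAW,degrees=True)
def pose(s,th,dz=0,phimax=27,y=0):
    # s mm forward of bend
    phi=np.interp(s,[-8,7],[0,phimax])
    zz=max(0,s)*np.tan(np.radians(th))+dz
    slot=BEND+Rz.apply(np.array([-s,y,zz])/1000)
    Rp=Rz*R.from_euler('y',phi,degrees=True)
    return slot-Rp.apply(OFF), Rp*R.from_euler('z',180,degrees=True)*R.from_euler('x',180,degrees=True)
def rows(seq,hand=40):
    P,Q=seq[0]
    for p,q in seq[1:]:
        sh=np.round(Q.inv().apply(p-P)/.3,4); rv=np.round((Q.inv()*q).as_rotvec()/(np.pi/2),4)
        print('{"xyz":%s,"rotation":%s,"hand":%g},'%((sh+0).tolist(),(rv+0).tolist(),hand))
        P=P+Q.apply(sh*.3);Q=Q*R.from_rotvec(rv*np.pi/2)
E
python3 - <<'E'
from path import *
S=[-16.3,-13.5,-10.5,-8,-8,-8]
print(pose(-16.3,30)[0])
rows([pose(s,30) for s in S]); 
print()
S=[-8,-6,-4,-2,0,0, 2,4,6,7,7,10,13,16,19,19,22,25,28,31,31,34,37,40,43,43]
for k in range(0,25,5): rows([pose(s,30) for s in S[k:k+6]]);print(pose(S[k+5],30)[0])
E
```

```text
[0.49048099 0.14835949 0.1       ]
{"xyz":[0.0093, 0.0, 0.0],"rotation":[0.0, 0.0, 0.0],"hand":40},
{"xyz":[0.01, 0.0, 0.0],"rotation":[0.0, 0.0, 0.0],"hand":40},
{"xyz":[0.0084, 0.0, 0.0],"rotation":[0.0, 0.0, 0.0],"hand":40},
{"xyz":[0.0, 0.0, 0.0],"rotation":[0.0, 0.0, 0.0],"hand":40},
{"xyz":[0.0, 0.0, 0.0],"rotation":[0.0, 0.0, 0.0],"hand":40},

{"xyz":[0.014, 0.0, -0.0014],"rotation":[0.0, 0.04, 0.0],"hand":40},
{"xyz":[0.0139, 0.0, -0.0009],"rotation":[0.0, 0.04, 0.0],"hand":40},
{"xyz":[0.0139, 0.0, -0.0006],"rotation":[0.0, 0.04, 0.0],"hand":40},
{"xyz":[0.0138, 0.0, -0.0001],"rotation":[0.0, 0.04, 0.0],"hand":40},
{"xyz":[0.0, 0.0, 0.0],"rotation":[0.0, 0.0, 0.0],"hand":40},
[0.46569334 0.14983215 0.10246738]
{"xyz":[0.0147, 0.0, -0.0035],"rotation":[0.0, 0.04, 0.0],"hand":40},
{"xyz":[0.0148, 0.0, -0.0029],"rotation":[0.0, 0.04, 0.0],"hand":40},
{"xyz":[0.0149, 0.0, -0.0025],"rotation":[0.0, 0.04, 0.0],"hand":40},
{"xyz":[0.0075, 0.0, -0.001],"rotation":[0.0, 0.02, 0.0],"hand":40},
{"xyz":[0.0, 0.0, 0.0],"rotation":[0.0, 0.0, 0.0],"hand":40},
[0.45195871 0.15064814 0.11035
[... 423 characters left out ...]
, 0.0, 0.0],"hand":40},
{"xyz":[0.0116, 0.0, -0.0006],"rotation":[0.0, 0.0, 0.0],"hand":40},
{"xyz":[0.0115, 0.0, -0.0006],"rotation":[0.0, 0.0, 0.0],"hand":40},
{"xyz":[0.0115, 0.0, -0.0006],"rotation":[0.0, 0.0, 0.0],"hand":40},
{"xyz":[0.0, 0.0, 0.0],"rotation":[0.0, 0.0, 0.0],"hand":40},
[0.42800096 0.15207149 0.12420958]
{"xyz":[0.0115, 0.0, -0.0006],"rotation":[0.0, 0.0, 0.0],"hand":40},
{"xyz":[0.0116, 0.0, -0.0006],"rotation":[0.0, 0.0, 0.0],"hand":40},
{"xyz":[0.0115, 0.0, -0.0006],"rotation":[0.0, 0.0, 0.0],"hand":40},
{"xyz":[0.0115, 0.0, -0.0006],"rotation":[0.0, 0.0, 0.0],"hand":40},
{"xyz":[0.0, 0.0, 0.0],"rotation":[0.0, 0.0, 0.0],"hand":40},
[0.41602208 0.15278317 0.13113778]
```

move_arm([
  {"xyz":[0.009,0,0],"rotation":[0,0,0],"hand":40},
  {"xyz":[0.01,0,0],"rotation":[0,0,0],"hand":40},
  {"xyz":[0.009,0,0],"rotation":[0,0,0],"hand":40},
  {"xyz":[0,0,0],"rotation":[0,0,0],"hand":40},
  {"xyz":[0,0,0],"rotation":[0,0,0],"hand":40},
])

```text
t: 7.95
position: [0.4822, 0.1489, 0.1]
tool_rot: [0.0, 0.029, 1.0, 0.0]
force: [0.1, -0.5, -0.6]
opening: 0.0476
```

move_arm([
  {"xyz":[0.014,0,-0.001],"rotation":[0,0.04,0],"hand":40},
  {"xyz":[0.014,0,-0.001],"rotation":[0,0.04,0],"hand":40},
  {"xyz":[0,0,0],"rotation":[0,0,0],"hand":40},
  {"xyz":[0,0,0],"rotation":[0,0,0],"hand":40},
  {"xyz":[0,0,0],"rotation":[0,0,0],"hand":40},
])

```text
t: 8.45
position: [0.4735, 0.1495, 0.1008]
tool_rot: [-0.063, 0.029, 0.998, 0.002]
force: [-0.7, -0.2, -0.1]
opening: 0.0479
```

```bash
python3 - <<'E'
from path import *
s=st(); print(pose(-4,30)[0])
E
```

```text
t 8.45 pos [0.4735 0.1495 0.1008] q [-0.0625  0.0287  0.9976  0.0017] F [-0.72 -0.2  -0.13] M [ 0.005 -0.128 -0.001] op 0.0479 j [ 0.115  0.704 -0.691  1.896  0.493  0.847  0.679]
[0.47386699 0.14934654 0.10096532]
```

move_arm([
  {"xyz":[0.014,0,-0.001],"rotation":[0,0.04,0],"hand":40},
  {"xyz":[0.014,0,0],"rotation":[0,0.04,0],"hand":40},
  {"xyz":[0,0,0],"rotation":[0,0,0],"hand":40},
  {"xyz":[0,0,0],"rotation":[0,0,0],"hand":40},
  {"xyz":[0,0,0],"rotation":[0,0,0],"hand":40},
])

```text
t: 8.95
position: [0.4651, 0.15, 0.1026]
tool_rot: [-0.125, 0.028, 0.992, 0.003]
force: [0.2, 0.4, 0.2]
opening: 0.0478
```

move_arm([
  {"xyz":[0.015,0,-0.0035],"rotation":[0,0.04,0],"hand":40},
  {"xyz":[0.015,0,-0.003],"rotation":[0,0.04,0],"hand":40},
  {"xyz":[0,0,0],"rotation":[0,0,0],"hand":40},
  {"xyz":[0,0,0],"rotation":[0,0,0],"hand":40},
  {"xyz":[0,0,0],"rotation":[0,0,0],"hand":40},
])

```text
t: 9.45
position: [0.4571, 0.1505, 0.107]
tool_rot: [-0.187, 0.028, 0.982, 0.005]
force: [-0.7, -0.2, -1.2]
opening: 0.0474
```

```bash
python3 - <<'E'
from path import *
s=st(); print(pose(4,30)[0])
snap('wrist','w5')
a=cv2.imread('pics/w5.png'); cv2.imwrite('pics/w5c.png',cv2.resize(a[60:260,130:390],None,fx=3,fy=3,interpolation=cv2.INTER_CUBIC))
E
```

```text
t 9.45 pos [0.4571 0.1505 0.107 ] q [-0.1868  0.0281  0.982   0.0053] F [-0.73 -0.25 -1.23] M [ 0.033 -0.44   0.005] op 0.0474 j [ 0.153  0.807 -0.746  1.749  0.353  1.115  0.794]
[0.45774059 0.15030463 0.10679191]
```

View pics/w5c.png

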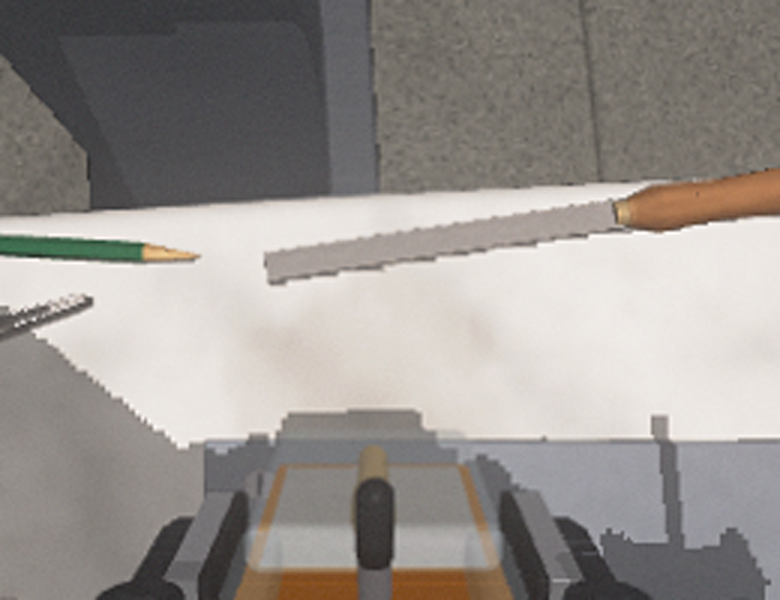

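```bash
cat >> a.py <<'E'
print('=====')
w5=bot.read_camera('wrist'); print(bot.read_state()['t']); pickle.dump(w5,open('w5.pkl','wb'))
c4=lambda x,y:(130+x/3,60+y/3)
for nm,L in [('2345',0),('35',1),('25',2),('45',3)]:
    o={'2':(w2,c2(236.5,264)),'3':(w3,c3(258,260.5)),'4':(w4,c4(364,405)),'5':(w5,c4(375,501))}
    X,e=tri([o[k] for k in nm]); print(nm,np.round(X*1000,1),[x.tolist() for x in e])
    o={'2':(w2,c2(231,296)),'3':(w3,c3(258,292)),'4':(w4,c4(364,478)),'5':(w5,c4(375,569))}
    X,e=tri([o[k] for k in nm]); print('joint',nm,np.round(X*1000,1),[x.tolist() for x in e])
X,e=tri([(w3,c3(145,198)),(w2,c2(37,50)),(w4,c4(182,213)),(w5,c4(207,441))]); print('plateL',X*1000,e)
E
python3 a.py | sed -n '/====/,$p'
```

```text
=====
9.55
2345 [450.  150.6 152.5] [[-0.7, -0.2], [0.2, -0.0], [0.7, 1.4], [0.3, -0.8]]
joint 2345 [459.7 150.  148.8] [[-0.3, 0.1], [0.0, 0.4], [0.5, -0.3], [0.0, -0.7]]
35 [450.4 150.5 148.8] [[0.0, -0.0], [-0.0, 0.0]]
joint 35 [461.4 150.  136.7] [[-0.1, 0.0], [0.1, -0.0]]
25 [450.2 150.8 152.6] [[-0.4, 0.1], [0.8, -0.2]]
joint 25 [460.1 150.1 148. ] [[-0.2, 0.1], [0.4, -0.1]]
45 [450.4 150.4 149.4] [[0.2, 0.0], [-0.2, -0.0]]
joint 45 [460.1 149.9 148.1] [[0.3, 0.0], [-0.2, -0.0]]
plateL [431.43457967  96.2836241    0.94275166] [array([ 0. , -0.1]), array([-0.2,  0.1]), array([0.1, 0.1]), array([ 0.1, -0.1])]
```

move_arm([
  {"xyz":[0.015,0,-0.0025],"rotation":[0,0.04,0],"hand":40},
  {"xyz":[0.0075,0,-0.001],"rotation":[0,0.02,0],"hand":40},
  {"xyz":[0,0,0],"rotation":[0,0,0],"hand":40},
  {"xyz":[0,0,0],"rotation":[0,0,0],"hand":40},
  {"xyz":[0,0,0],"rotation":[0,0,0],"hand":40},
])

```text
t: 10.05
position: [0.4515, 0.1508, 0.1106]
tool_rot: [-0.233, 0.028, 0.972, 0.007]
force: [0.1, 0.5, -0.9]
opening: 0.0474
```

move_arm([
  {"xyz":[0.0115,0,-0.0005],"rotation":[0,0,0],"hand":40},
  {"xyz":[0.0115,0,-0.0006],"rotation":[0,0,0],"hand":40},
  {"xyz":[0,0,0],"rotation":[0,0,0],"hand":40},
  {"xyz":[0,0,0],"rotation":[0,0,0],"hand":40},
  {"xyz":[0,0,0],"rotation":[0,0,0],"hand":40},
])

```text
t: 10.55
position: [0.4459, 0.151, 0.1138]
tool_rot: [-0.233, 0.028, 0.972, 0.007]
force: [0.1, -0.0, -0.6]
opening: 0.0475
```

```bash
python3 - <<'E'
from path import *
s=st(); print(pose(13,30)[0])
snap('wrist','w6'); st()
a=cv2.imread('pics/w6.png'); cv2.imwrite('pics/w6c.png',cv2.resize(a[60:260,130:390],None,fx=3,fy=3,interpolation=cv2.INTER_CUBIC))
E
```

```text
t 10.55 pos [0.4459 0.151  0.1138] q [-0.2332  0.0284  0.972   0.0068] F [ 0.09 -0.02 -0.62] M [-0.006 -0.561 -0.034] op 0.0475 j [ 0.16   0.836 -0.759  1.709  0.305  1.208  0.818]
[0.44596927 0.15100397 0.11381727]
t 10.6 pos [0.4459 0.151  0.1138] q [-0.2333  0.0284  0.972   0.0068] F [-0.75  0.17 -1.14] M [-0.043 -0.586  0.012] op 0.0477 j [ 0.16   0.837 -0.759  1.709  0.305  1.208  0.818]
```

View pics/w6c.png

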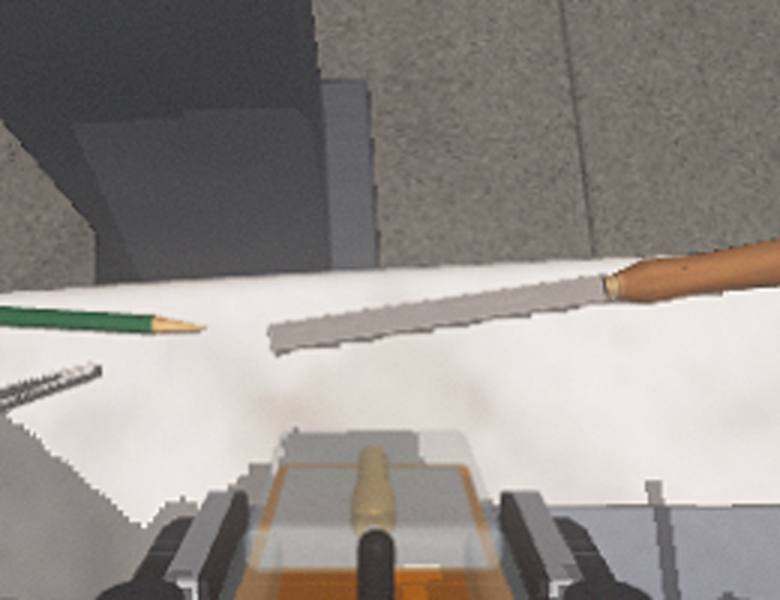

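move_arm([
  {"xyz":[0.0115,0,-0.0006],"rotation":[0,0,0],"hand":40},
  {"xyz":[0.0115,0,-0.0006],"rotation":[0,0,0],"hand":40},
  {"xyz":[0,0,0],"rotation":[0,0,0],"hand":40},
  {"xyz":[0,0,0],"rotation":[0,0,0],"hand":40},
  {"xyz":[0,0,0],"rotation":[0,0,0],"hand":40},
])

```text
t: 11.1
position: [0.4399, 0.1514, 0.1173]
tool_rot: [-0.233, 0.028, 0.972, 0.007]
force: [-0.9, 0.1, 0.0]
opening: 0.0481
```

```bash
python3 - <<'E'
from path import *
s=st(); print(pose(19,30)[0])
E
```

```text
t 11.1 pos [0.4399 0.1514 0.1173] q [-0.2333  0.0283  0.972   0.0068] F [-0.92  0.14  0.02] M [-0.064 -0.579  0.063] op 0.0481 j [ 0.163  0.826 -0.763  1.724  0.3    1.203  0.814]
[0.43997983 0.15135981 0.11728137]
```

move_arm([
  {"xyz":[0.0115,0,-0.0006],"rotation":[0,0,0],"hand":40},
  {"xyz":[0,0,0],"rotation":[0,0,0],"hand":40},
  {"xyz":[0,0,0],"rotation":[0,0,0],"hand":40},
  {"xyz":[0,0,0],"rotation":[0,0,0],"hand":40},
  {"xyz":[0,0,0],"rotation":[0,0,0],"hand":40},
])

```text
t: 11.6
position: [0.4369, 0.1515, 0.119]
tool_rot: [-0.233, 0.028, 0.972, 0.007]
force: [-0.5, -0.4, -1.1]
opening: 0.0479
```

```bash
python3 - <<'E'
from path import *
s=st(); print(pose(22,30)[0])
snap('wrist','w7'); st()
a=cv2.imread('pics/w7.png'); cv2.imwrite('pics/w7c.png',cv2.resize(a[60:260,130:390],None,fx=3,fy=3,interpolation=cv2.INTER_CUBIC))
E
```

```text
t 11.6 pos [0.4369 0.1515 0.119 ] q [-0.2333  0.0284  0.972   0.0068] F [-0.49 -0.36 -1.12] M [ 0.031 -0.571  0.024] op 0.0479 j [ 0.164  0.821 -0.765  1.731  0.297  1.201  0.812]
[0.43698511 0.15153773 0.11901343]
t 11.65 pos [0.4369 0.1515 0.119 ] q [-0.2334  0.0284  0.972   0.0068] F [-0.16  0.33 -0.45] M [-0.037 -0.517 -0.011] op 0.0477 j [ 0.164  0.821 -0.765  1.731  0.297  1.201  0.812]
```

View pics/w7c.png

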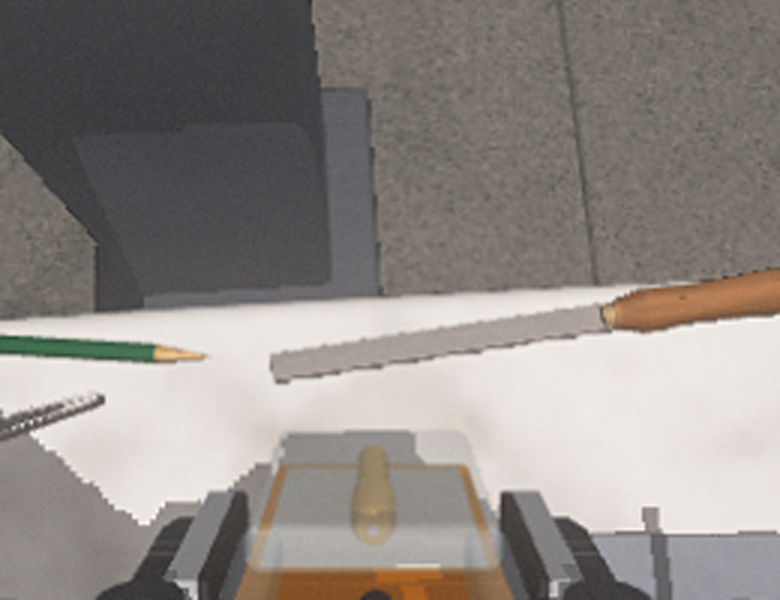

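move_arm([
  {"xyz":[0.0115,0,-0.0006],"rotation":[0,0,0],"hand":40},
  {"xyz":[0,0,0],"rotation":[0,0,0],"hand":40},
  {"xyz":[0,0,0],"rotation":[0,0,0],"hand":40},
  {"xyz":[0,0,0],"rotation":[0,0,0],"hand":40},
  {"xyz":[0,0,0],"rotation":[0,0,0],"hand":40},
])

```text
t: 12.15
position: [0.4339, 0.1517, 0.1207]
tool_rot: [-0.233, 0.028, 0.972, 0.007]
force: [-0.8, 0.7, -1.2]
opening: 0.0475
```

move_arm([
  {"xyz":[0.0115,0,-0.0006],"rotation":[0,0,0],"hand":40},
  {"xyz":[0,0,0],"rotation":[0,0,0],"hand":40},
  {"xyz":[0,0,0],"rotation":[0,0,0],"hand":40},
  {"xyz":[0,0,0],"rotation":[0,0,0],"hand":40},
  {"xyz":[0,0,0],"rotation":[0,0,0],"hand":40},
])

```text
t: 12.65
position: [0.4309, 0.1519, 0.1224]
tool_rot: [-0.233, 0.028, 0.972, 0.007]
force: [0.5, 0.1, -1.1]
opening: 0.0476
```

```bash
python3 - <<'E'
from path import *
s=st(); print(pose(28,30)[0])
snap('wrist','w8'); snap('scene','s8'); snap('top','t8'); st()
a=cv2.imread('pics/w8.png')[160:300,170:350]; b=cv2.imread('pics/s8.png')[160:260,130:260]; c=cv2.imread('pics/t8.png')[160:260,120:260]
f=lambda i,h: cv2.resize(i,(int(i.shape[1]*h/i.shape[0]),h),interpolation=cv2.INTER_CUBIC)
cv2.imwrite('pics/m8.png',np.vstack([np.hstack([f(a,290),f(b,290)]),np.pad(f(c,290),((0,0),(0,f(a,290).shape[1]+f(b,290).shape[1]-f(c,290).shape[1]),(0,0)))]))
E
```

```text
t 12.65 pos [0.4309 0.1519 0.1224] q [-0.2333  0.0283  0.972   0.0068] F [ 0.46  0.05 -1.06] M [-0.049 -0.59  -0.007] op 0.0476 j [ 0.166  0.81  -0.77   1.745  0.292  1.196  0.809]
[0.43099568 0.15189357 0.12247753]
t 12.8 pos [0.4309 0.1519 0.1224] q [-0.2334  0.0283  0.972   0.0068] F [ 0.15  0.18 -1.62] M [-0.032 -0.528  0.02 ] op 0.0477 j [ 0.166  0.81  -0.77   1.745  0.292  1.196  0.809]
```

View pics/m8.png

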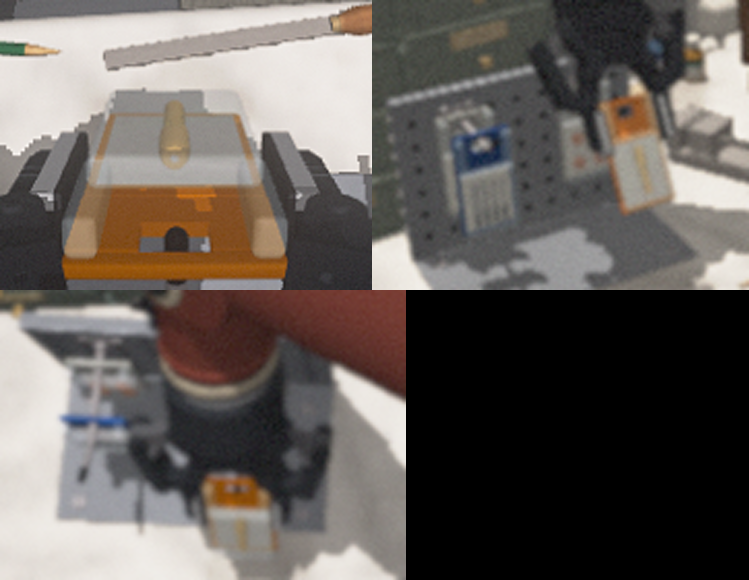

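move_arm([
  {"xyz":[0.0115,0,-0.0006],"rotation":[0,0,0],"hand":40},
  {"xyz":[0,0,0],"rotation":[0,0,0],"hand":40},
  {"xyz":[0.0115,0,-0.0006],"rotation":[0,0,0],"hand":40},
  {"xyz":[0,0,0],"rotation":[0,0,0],"hand":40},
  {"xyz":[0,0,0],"rotation":[0,0,0],"hand":40},
])

```text
t: 13.3
position: [0.4249, 0.1523, 0.126]
tool_rot: [-0.233, 0.028, 0.972, 0.007]
force: [-0.4, 0.0, -1.1]
opening: 0.048
```

```bash
python3 - <<'E'
from path import *
s=st(); print(pose(34,30)[0])
snap('wrist','w9')
a=cv2.imread('pics/w9.png')[160:310,170:350]
cv2.imwrite('pics/w9c.png',cv2.resize(a,None,fx=4,fy=4,interpolation=cv2.INTER_CUBIC))
E
```

```text
t 13.3 pos [0.4249 0.1523 0.126 ] q [-0.2333  0.0283  0.972   0.0068] F [-0.43  0.02 -1.05] M [-0.075 -0.555 -0.073] op 0.048 j [ 0.169  0.799 -0.775  1.76   0.286  1.191  0.805]
[0.42500624 0.15224941 0.12594163]
```

View pics/w9c.png

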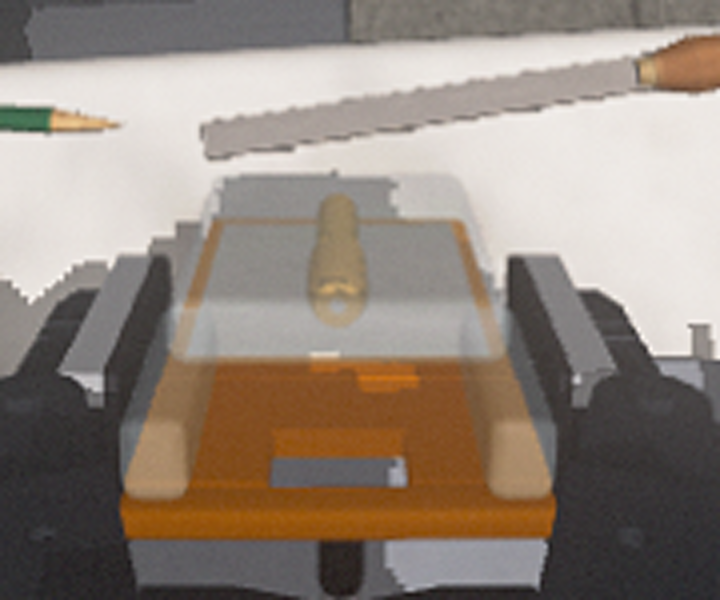

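move_arm([
  {"xyz":[0.02,0,-0.001],"rotation":[0,0,0],"hand":40},
  {"xyz":[0.025,0,-0.005],"rotation":[0,0,0],"hand":40},
  {"xyz":[0.01,0,-0.05],"rotation":[0,-0.02,0],"hand":40},
  {"xyz":[0,0,-0.06],"rotation":[0,-0.06,0],"hand":40},
  {"xyz":[0,0,-0.05],"rotation":[0,-0.06,0],"hand":40},
])

```text
t: 13.85
position: [0.4309, 0.1523, 0.1796]
tool_rot: [-0.123, 0.029, 0.992, 0.004]
force: [0.8, 0.6, -0.3]
opening: 0.0477
```

```bash
python3 - <<'E'
from h import *
import pickle
st()
w1=pickle.load(open('w1.pkl','rb'))
c1=lambda x,y:(190+x/4,95+y/4)
for n,u,z in [('front lip L',(130,263),.04),('front lip R',(405,277),.04),('rear lip end L',(121,474),.04),('rear end R',(388,488),.04),('front pocket notch L',(125,358),.04),('notch R',(400,368),.04),('tray fl',(140,55),.02),('tray fr',(418,68),.02),('mouth?TL',(152,275),.04),('TR',(372,283),.04),('BL',(150,345),.04),('BR',(360,362),.04),('floorTL',(180,282),.006),('floorTR',(345,288),.006)]:
    print(n,np.round(atz(w1,*c1(*u),z)*1000,1))
E
```

```text
t 13.85 pos [0.4309 0.1523 0.1796] q [-0.1235  0.029   0.9919  0.0041] F [ 0.76  0.63 -0.3 ] M [-0.03  -0.248  0.009] op 0.0477 j [ 0.187  0.615 -0.803  1.841  0.323  1.083  0.766]
front lip L [ 427.  -239.6   40. ]
front lip R [ 438.9 -161.1   40. ]
rear lip end L [ 490.6 -250.7   40. ]
rear end R [ 503.2 -170.3   40. ]
front pocket notch L [ 454.7 -244.7   40. ]
notch R [ 465.8 -164.3   40. ]
tray fl [ 369.2 -231.6   20. ]
tray fr [ 380.9 -150.8   20. ]
mouth?TL [ 431.1 -233.7   40. ]
TR [ 439.7 -170.7   40. ]
BL [ 451.6 -236.9   40. ]
BR [ 462.8 -175.9   40. ]
floorTL [ 439.5 -229.     6. ]
floorTR [ 446.7 -176.4    6. ]
```

```bash
python3 - <<'E'
from h import *
plan([.525,-.205,.20],SR(0,-8.6),14,40)
E
```

```text
dist 26.4 mm/row rot 1.08 deg/row
{"xyz":[-0.025, -0.084, -0.011],"rotation":[-0.0005, -0.0113, 0.0041],"hand":40},{"xyz":[-0.026, -0.083, -0.011],"rotation":[-0.0005, -0.0113, 0.0041],"hand":40},{"xyz":[-0.027, -0.083, -0.011],"rotation":[-0.0005, -0.0113, 0.0041],"hand":40},{"xyz":[-0.028, -0.083, -0.01],"rotation":[-0.0005, -0.0113, 0.0041],"hand":40},{"xyz":[-0.028, -0.083, -0.01],"rotation":[-0.0005, -0.0113, 0.0041],"hand":40},
{"xyz":[-0.029, -0.083, -0.009],"rotation":[-0.0005, -0.0113, 0.0041],"hand":40},{"xyz":[-0.03, -0.082, -0.009],"rotation":[-0.0005, -0.0113, 0.0041],"hand":40},{"xyz":[-0.03, -0.082, -0.009],"rotation":[-0.0005, -0.0113, 0.0041],"hand":40},{"xyz":[-0.031, -0.082, -0.008],"rotation":[-0.0005, -0.0113, 0.0041],"hand":40},{"xyz":[-0.032, -0.082, -0.008],"rotation":[-0.0005, -0.0113, 0.0041],"hand":40},
{"xyz":[-0.032, -0.082, -0.007],"rotation":[-0.0005, -0.0113, 0.0041],"hand":40},{"xyz":[-0.033, -0.082, -0.006],"rotation":[-0.0005, -0.0113, 0.0041],"hand":40},{"xyz":[-0.033, -0.081, -0.006],"rotation":[-0.0005, -0.0113, 0.0041],"hand":40},{"xyz":[-0.034, -0.081, -0.006],"rotation":[-0.0005, -0.0113, 0.0041],"hand":40},end [ 0.5249 -0.205   0.2   ] [-0.989  0.149 -0.001]
```

move_arm([
  {"xyz":[0,-0.084,-0.03],"rotation":[0,-0.0113,0.0041],"hand":40},
  {"xyz":[-0.026,-0.083,-0.011],"rotation":[-0.0005,-0.0113,0.0041],"hand":40},
  {"xyz":[-0.028,-0.083,-0.011],"rotation":[-0.0005,-0.0113,0.0041],"hand":40},
  {"xyz":[-0.03,-0.083,-0.01],"rotation":[-0.0005,-0.0113,0.0041],"hand":40},
  {"xyz":[-0.03,-0.083,-0.01],"rotation":[-0.0005,-0.0113,0.0041],"hand":40},
])

```text
t: 14.35
position: [0.4593, 0.0239, 0.1936]
tool_rot: [-0.081, 0.045, 0.996, 0.002]
force: [0.2, -0.5, -0.4]
opening: 0.0478
```

move_arm([
  {"xyz":[-0.03,-0.083,-0.005],"rotation":[-0.0005,-0.0113,0.0041],"hand":40},
  {"xyz":[-0.032,-0.083,-0.005],"rotation":[-0.0005,-0.0113,0.0041],"hand":40},
  {"xyz":[-0.032,-0.083,-0.005],"rotation":[-0.0005,-0.0113,0.0041],"hand":40},
  {"xyz":[-0.033,-0.082,-0.005],"rotation":[-0.0005,-0.0113,0.0041],"hand":40},
  {"xyz":[-0.034,-0.082,-0.005],"rotation":[-0.0005,-0.0113,0.0041],"hand":40},
])

```text
t: 14.85
position: [0.4951, -0.1041, 0.1953]
tool_rot: [-0.037, 0.061, 0.997, 0.001]
force: [0.2, 0.1, -0.2]
opening: 0.0476
```

move_arm([
  {"xyz":[-0.035,-0.082,-0.005],"rotation":[-0.0005,-0.0113,0.0041],"hand":40},
  {"xyz":[-0.035,-0.082,-0.005],"rotation":[-0.0005,-0.0113,0.0041],"hand":40},
  {"xyz":[-0.035,-0.08,-0.005],"rotation":[-0.0005,-0.0113,0.0041],"hand":40},
  {"xyz":[-0.035,-0.08,0],"rotation":[-0.0005,-0.0113,0.0041],"hand":40},
  {"xyz":[0,0,0],"rotation":[0,0,0],"hand":40},
])

```text
t: 15.35
position: [0.5238, -0.2101, 0.1973]
tool_rot: [-0.002, 0.078, 0.997, -0.002]
force: [0.1, -0.5, -1.2]
opening: 0.0479
```

```bash
python3 - <<'E'
from h import *
import pickle
p=snap('wrist','w10'); st(); pickle.dump(p,open('w10.pkl','wb'))
a=cv2.imread('pics/w10.png')[60:310,130:390]
cv2.imwrite('pics/w10c.png',cv2.resize(a,None,fx=2.4,fy=2.4,interpolation=cv2.INTER_CUBIC))
E
```

```text
t 15.4 pos [ 0.5237 -0.2071  0.1974] q [-2.000e-03  7.620e-02  9.971e-01 -6.000e-04] F [-0.95  0.67 -1.13] M [0.046 0.006 0.021] op 0.0478 j [ 0.792  0.613 -0.736  1.708  0.475  1.012  1.304]
```

View pics/w10c.png

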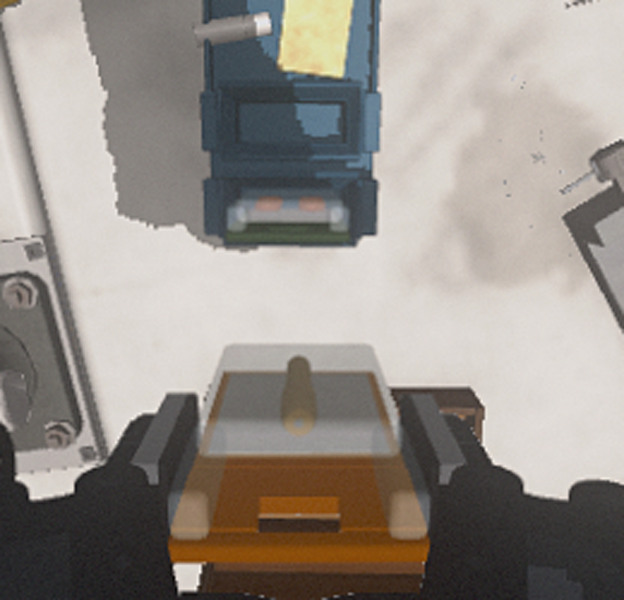

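```bash
python3 - <<'E'
import cv2
a=cv2.imread('pics/w10.png')[58:170,205:300]
cv2.imwrite('pics/w10d.png',cv2.resize(a,None,fx=5,fy=5,interpolation=cv2.INTER_CUBIC))
E
```

```text
(no output)
```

View pics/w10d.png

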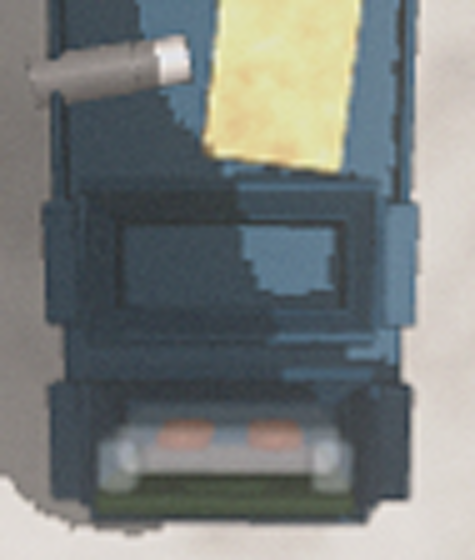

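```bash
python3 - <<'E'
from h import *
import pickle
w=pickle.load(open('w10.pkl','rb'))
print(np.round(w['world_from_camera'],3).tolist())
c=lambda x,y:(205+x/5,58+y/5)
P={}
for n,u,z in [('iTL',(122,222),.006),('iTR',(335,225),.006),('iBR',(335,296),.006),('eTL',(120,222),.032),('eTR',(345,220),.032),('eBL',(118,306),.032),('eBR',(343,308),.032),('mTL',(84,186),.04),('mTR',(378,184),.04),('mBL',(80,338),.04),('mBR',(376,340),.04),('oTL',(45,203),.04),('oTR',(418,203),.04),('oBL',(45,325),.04),('oBR',(415,325),.04),('rBL',(95,500),.04),('rearL',(50,497),.04),('rearR',(410,497),.04)]:
    P[n]=atz(w,*c(*u),z)*1000; print(n,np.round(P[n],1))
for k in 'emo':
    q=[P[k+s] for s in ('TL','TR','BL','BR')]; print(k,'mid',np.mean(q,0).round(1),'wid',np.linalg.norm(q[1]-q[0]).round(1),np.linalg.norm(q[3]-q[2]).round(1),'dep',np.linalg.norm(q[2]-q[0]).round(1),np.linalg.norm(q[3]-q[1]).round(1),'yaw',np.degrees(np.arctan2(*(q[1]-q[0])[:2])).round(1),np.degrees(np.arctan2(*(q[3]-q[2])[:2])).round(1))
E
```

```text
[[0.154, 0.954, 0.257, 0.458], [0.988, -0.148, -0.044, -0.2], [-0.004, 0.261, -0.965, 0.34], [0.0, 0.0, 0.0, 1.0]]
iTL [ 433.4 -227.6    6. ]
iTR [ 442. -177.    6.]
iBR [ 458.5 -179.3    6. ]
eTL [ 435.2 -225.9   32. ]
eTR [ 442.5 -176.4   32. ]
eBL [ 453.1 -229.6   32. ]
eBR [ 461.4 -179.5   32. ]
mTL [ 427.2 -231.6   40. ]
mTR [ 436.6 -169.    40. ]
mBL [ 458.7 -238.3   40. ]
mBR [ 469.2 -173.8   40. ]
oTL [ 429.3 -240.6   40. ]
oTR [ 441.8 -160.9   40. ]
oBL [ 454.7 -245.4   40. ]
oBR [ 467.3 -164.8   40. ]
rBL [ 494.6 -241.5   40. ]
rearL [ 492.3 -251.5   40. ]
rearR [ 504.9 -170.7   40. ]
e mid [ 448.1 -202.8   32. ] wid 50.0 50.7 dep 18.2 19.1 yaw 8.4 9.4
m mid [ 447.9 -203.2   40. ] wid 63.3 65.4 dep 32.2 32.9 yaw 8.5 9.3
o mid [ 448.3 -203.    40. ] wid 80.6 81.6 dep 25.8 25.8 yaw 8.9 8.9
```

```bash
python3 - <<'E'
from h import *
st()
a=plan([.4475,-.203,.13],SR(0,-8.9),5,40)
E
```

```text
t 15.4 pos [ 0.5237 -0.2071  0.1974] q [-2.000e-03  7.620e-02  9.971e-01 -6.000e-04] F [-0.95  0.67 -1.13] M [0.046 0.006 0.021] op 0.0478 j [ 0.792  0.613 -0.736  1.708  0.475  1.012  1.304]
dist 20.4 mm/row rot 0.06 deg/row
{"xyz":[0.05, -0.005, 0.045],"rotation":[-0.0002, -0.0005, 0.0004],"hand":40},{"xyz":[0.051, -0.005, 0.045],"rotation":[-0.0002, -0.0005, 0.0004],"hand":40},{"xyz":[0.051, -0.005, 0.045],"rotation":[-0.0002, -0.0005, 0.0004],"hand":40},{"xyz":[0.05, -0.005, 0.045],"rotation":[-0.0002, -0.0005, 0.0004],"hand":40},{"xyz":[0.051, -0.005, 0.045],"rotation":[-0.0002, -0.0005, 0.0004],"hand":40},
end [ 0.4474 -0.2029  0.1301] [-0.988  0.155 -0.   ]
```

move_arm([
  {"xyz":[0.084,-0.008,0],"rotation":[-0.001,-0.0025,0.002],"hand":40},
  {"xyz":[0.085,-0.008,0.025],"rotation":[0,0,0],"hand":40},
  {"xyz":[0.084,-0.009,0.1],"rotation":[0,0,0],"hand":40},
  {"xyz":[0,0,0.1],"rotation":[0,0,0],"hand":40},
  {"xyz":[0,0,0],"rotation":[0,0,0],"hand":40},
])

```text
t: 15.9
position: [0.445, -0.1996, 0.1279]
tool_rot: [-0.003, 0.075, 0.997, 0.001]
force: [-0.0, -0.2, -0.7]
opening: 0.0481
```

move_arm([
  {"xyz":[0,0,0],"rotation":[0,0,0],"hand":40},
  {"xyz":[0,0,0],"rotation":[0,0,0],"hand":40},
  {"xyz":[0,0,0],"rotation":[0,0,0],"hand":40},
  {"xyz":[0,0,0],"rotation":[0,0,0],"hand":40},
  {"xyz":[0,0,0],"rotation":[0,0,0],"hand":40},
])

```text
t: 16.4
position: [0.4491, -0.2016, 0.1307]
tool_rot: [0.001, 0.076, 0.997, -0.0]
force: [-0.2, -0.8, -0.6]
opening: 0.0474
```

```bash
python3 - <<'E'
from h import *
import pickle
st(); snap('wrist','w11'); p=snap('top','t11');q=snap('scene','s11'); s=st(); pickle.dump([p,q],open('c11.pkl','wb'))
a=cv2.imread('pics/t11.png')[180:290,310:410]; b=cv2.imread('pics/s11.png')[140:250,280:380]; c=cv2.imread('pics/w11.png')[60:260,130:390]
cv2.imwrite('pics/m11.png',np.hstack([cv2.resize(x,(400,440) if x.shape[0]==110 else (0,0),fx=1,fy=1,interpolation=cv2.INTER_CUBIC) for x in (a,b)]))
E
```

```text
t 16.4 pos [ 0.4491 -0.2016  0.1307] q [ 0.0012  0.0759  0.9971 -0.    ] F [-0.16 -0.81 -0.59] M [-0.01   0.054  0.025] op 0.0474 j [ 0.84   0.599 -0.694  1.978  0.553  0.757  1.236]
t 16.55 pos [ 0.4487 -0.2016  0.1303] q [8.000e-04 7.590e-02 9.971e-01 1.000e-04] F [ 0.14  0.15 -0.57] M [-0.01   0.019 -0.075] op 0.0478 j [ 0.84   0.6   -0.694  1.978  0.553  0.757  1.236]
```

View pics/m11.png

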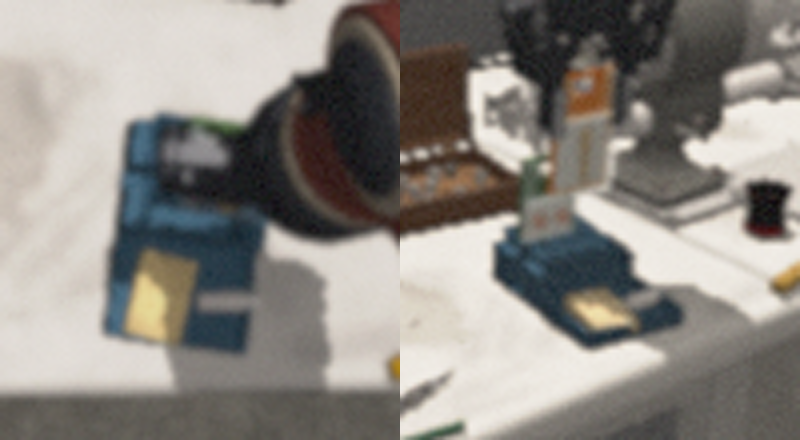

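View pics/w11.png

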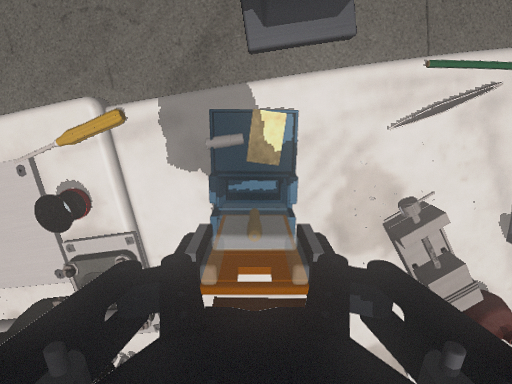

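move_arm([
  {"xyz":[0.0036,-0.0053,0.03],"rotation":[0,0,0],"hand":40},
  {"xyz":[0,0,0.04],"rotation":[0,0,0],"hand":40},
  {"xyz":[0,0,0.04],"rotation":[0,0,0],"hand":40},
  {"xyz":[0,0,0],"rotation":[0,0,0],"hand":40},
  {"xyz":[0,0,0],"rotation":[0,0,0],"hand":40},
])

```text
t: 17.05
position: [0.4471, -0.2026, 0.0965]
tool_rot: [0.0, 0.076, 0.997, 0.0]
force: [-0.0, 0.8, -1.2]
opening: 0.048
```

```bash
python3 - <<'E'
from h import *
import pickle
st(); p=snap('wrist','w12'); s=st(); pickle.dump(p,open('w12.pkl','wb'))
cv2.imwrite('pics/w12c.png',cv2.resize(cv2.imread('pics/w12.png')[80:280,150:360],None,fx=3,fy=3,interpolation=cv2.INTER_CUBIC))
E
```

```text
t 17.05 pos [ 0.4471 -0.2026  0.0965] q [1.000e-04 7.560e-02 9.971e-01 5.000e-04] F [-0.02  0.82 -1.19] M [-0.005  0.054  0.028] op 0.048 j [ 0.807  0.647 -0.645  2.01   0.611  0.683  1.189]
t 17.1 pos [ 0.4476 -0.2027  0.097 ] q [6.000e-04 7.560e-02 9.971e-01 3.000e-04] F [-0.41  0.42 -0.81] M [ 0.055 -0.006 -0.04 ] op 0.0479 j [ 0.808  0.647 -0.646  2.01   0.61   0.683  1.189]
```

View pics/w12c.png

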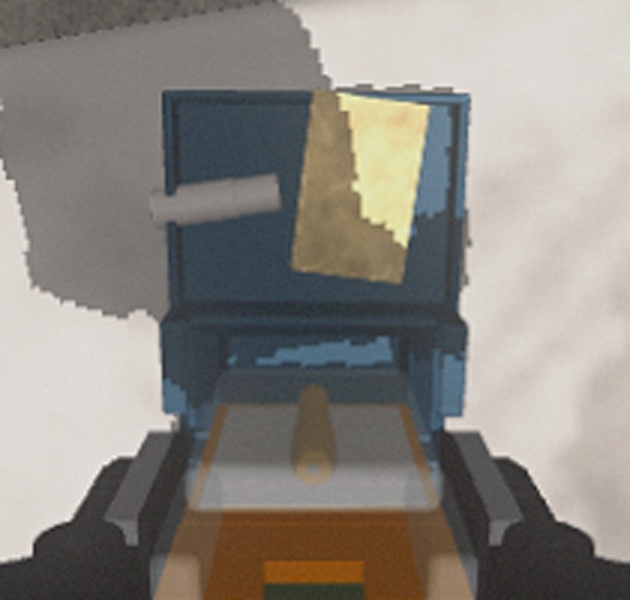

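move_arm([
  {"xyz":[0,0,0.012],"rotation":[0,0,0],"hand":40},
  {"xyz":[0,0,0.012],"rotation":[0,0,0],"hand":40},
  {"xyz":[0,0,0.01],"rotation":[0,0,0],"hand":40},
  {"xyz":[0,0,0.01],"rotation":[0,0,0],"hand":40},
  {"xyz":[0,0,0],"rotation":[0,0,0],"hand":40},
])

```text
t: 17.6
position: [0.4471, -0.2029, 0.0835]
tool_rot: [0.0, 0.076, 0.997, 0.0]
force: [0.1, -0.3, -0.7]
opening: 0.0476
```

move_arm([
  {"xyz":[0,0,0.01],"rotation":[0,0,0],"hand":40},
  {"xyz":[0,0,0.01],"rotation":[0,0,0],"hand":40},
  {"xyz":[0,0,0],"rotation":[0,0,0],"hand":40},
  {"xyz":[0,0,0],"rotation":[0,0,0],"hand":40},
  {"xyz":[0,0,0],"rotation":[0,0,0],"hand":40},
])

```text
t: 18.1
position: [0.4475, -0.203, 0.078]
tool_rot: [0.001, 0.076, 0.997, 0.0]
force: [-0.4, -0.6, -0.3]
opening: 0.0478
```

move_arm([
  {"xyz":[0,0,0.01],"rotation":[0,0,0],"hand":40},
  {"xyz":[0,0,0.01],"rotation":[0,0,0],"hand":40},
  {"xyz":[0,0,0.008],"rotation":[0,0,0],"hand":40},
  {"xyz":[0,0,0],"rotation":[0,0,0],"hand":40},
  {"xyz":[0,0,0],"rotation":[0,0,0],"hand":40},
])

```text
t: 18.6
position: [0.4474, -0.2029, 0.0695]
tool_rot: [0.001, 0.076, 0.997, 0.0]
force: [0.2, -0.5, -0.9]
opening: 0.0475
```

move_arm([
  {"xyz":[0,0,0.01],"rotation":[0,0,0],"hand":40},
  {"xyz":[0,0,0.01],"rotation":[0,0,0],"hand":40},
  {"xyz":[0,0,0.008],"rotation":[0,0,0],"hand":40},
  {"xyz":[0,0,0],"rotation":[0,0,0],"hand":40},
  {"xyz":[0,0,0],"rotation":[0,0,0],"hand":40},
])

```text
t: 19.1
position: [0.4474, -0.2029, 0.0611]
tool_rot: [0.001, 0.076, 0.997, 0.0]
force: [0.2, -0.4, -1.4]
opening: 0.0477
```

move_arm([
  {"xyz":[0,0,0.008],"rotation":[0,0,0],"hand":40},
  {"xyz":[0,0,0.008],"rotation":[0,0,0],"hand":40},
  {"xyz":[0,0,0.004],"rotation":[0,0,0],"hand":40},
  {"xyz":[0,0,0],"rotation":[0,0,0],"hand":40},
  {"xyz":[0,0,0],"rotation":[0,0,0],"hand":40},
])

```text
t: 19.6
position: [0.4474, -0.2029, 0.0551]
tool_rot: [0.001, 0.076, 0.997, 0.0]
force: [0.1, 1.1, -0.9]
opening: 0.0477
```

Free all the way; foot about 3–4 mm above the floor. Small steps now to feel it.

move_arm([
  {"xyz":[0,0,0.004],"rotation":[0,0,0],"hand":40},
  {"xyz":[0,0,0.004],"rotation":[0,0,0],"hand":40},
  {"xyz":[0,0,0],"rotation":[0,0,0],"hand":40},
  {"xyz":[0,0,0],"rotation":[0,0,0],"hand":40},
  {"xyz":[0,0,0],"rotation":[0,0,0],"hand":40},
])

```text
t: 20.1
position: [0.4474, -0.2029, 0.0528]
tool_rot: [0.001, 0.076, 0.997, 0.0]
force: [-0.4, 0.6, 0.4]
opening: 0.0479
```

move_arm([
  {"xyz":[0,0,0.002],"rotation":[0,0,0],"hand":40},
  {"xyz":[0,0,0.002],"rotation":[0,0,0],"hand":40},
  {"xyz":[0,0,0],"rotation":[0,0,0],"hand":40},
  {"xyz":[0,0,0],"rotation":[0,0,0],"hand":40},
  {"xyz":[0,0,0],"rotation":[0,0,0],"hand":40},
])

```text
t: 20.6
position: [0.4476, -0.203, 0.0521]
tool_rot: [0.001, 0.076, 0.997, -0.0]
force: [-0.9, 0.1, 5.5]
opening: 0.0478
```

move_arm([
  {"xyz":[0,0,-0.001],"rotation":[0,0,0],"hand":40},
  {"xyz":[0,0,0],"rotation":[0,0,0],"hand":56},
  {"xyz":[0,0,0],"rotation":[0,0,0],"hand":62},
  {"xyz":[0,0,0],"rotation":[0,0,0],"hand":75},
  {"xyz":[0,0,0],"rotation":[0,0,0],"hand":80},
])

```text
t: 21.1
position: [0.4474, -0.2029, 0.0516]
tool_rot: [0.001, 0.076, 0.997, 0.0]
force: [0.2, -0.1, 0.6]
opening: 0.0686
```

move_arm([
  {"xyz":[0,0,0],"rotation":[0,0,0],"hand":90},
  {"xyz":[0,0,0],"rotation":[0,0,0],"hand":95},
  {"xyz":[0,0,0],"rotation":[0,0,0],"hand":95},
  {"xyz":[0,0,0],"rotation":[0,0,0],"hand":95},
  {"xyz":[0,0,0],"rotation":[0,0,0],"hand":95},
])

```text
t: 21.6
position: [0.4474, -0.203, 0.0519]
tool_rot: [0.001, 0.076, 0.997, 0.0]
force: [0.2, 0.4, 0.3]
opening: 0.0813
```

```bash
python3 - <<'E'
from h import *
st(); snap('wrist','w13')
cv2.imwrite('pics/w13c.png',cv2.resize(cv2.imread('pics/w13.png')[80:300,130:380],None,fx=2.7,fy=2.7,interpolation=cv2.INTER_CUBIC))
E
```

```text
t 21.6 pos [ 0.4474 -0.203   0.0519] q [7.000e-04 7.580e-02 9.971e-01 1.000e-04] F [0.21 0.4  0.35] M [0.041 0.006 0.044] op 0.0813 j [ 0.754  0.713 -0.568  2.042  0.694  0.582  1.117]
```

View pics/w13c.png

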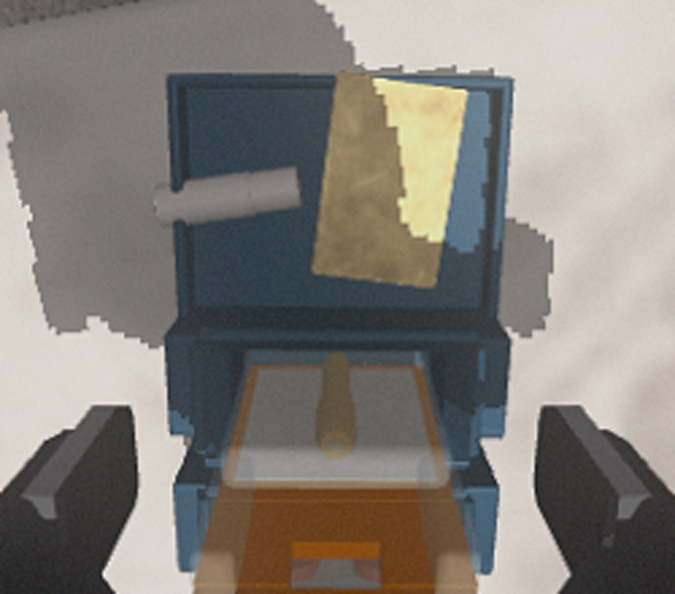

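Released; the pack stands in the front pocket with both fingers clear of it. I'll retreat straight up and back away.

move_arm([
  {"xyz":[0,0,-0.06],"rotation":[0,0,0],"hand":100},
  {"xyz":[0,0,-0.1],"rotation":[0,0,0],"hand":100},
  {"xyz":[0,0,-0.12],"rotation":[0,0,0],"hand":100},
  {"xyz":[0,0,-0.12],"rotation":[0,0,0],"hand":100},
  {"xyz":[0,0,-0.1],"rotation":[0,0,0],"hand":100},
])

```text
t: 22.15
position: [0.4474, -0.2028, 0.2037]
tool_rot: [0.001, 0.076, 0.997, 0.0]
force: [0.7, -0.9, 0.2]
opening: 0.0852
```

move_arm([
  {"xyz":[-0.12,0,0],"rotation":[0,0,0],"hand":100},
  {"xyz":[-0.12,0,0],"rotation":[0,0,0],"hand":100},
  {"xyz":[-0.06,0,0],"rotation":[0,0,0],"hand":100},
  {"xyz":[0,0,0],"rotation":[0,0,0],"hand":100},
  {"xyz":[0,0,0],"rotation":[0,0,0],"hand":100},
])

```text
t: 22.65
position: [0.5354, -0.2162, 0.2015]
tool_rot: [-0.0, 0.076, 0.997, 0.0]
force: [-1.0, -0.2, -0.5]
opening: 0.0855
```

```bash
python3 - <<'E'
from h import *
import pickle
st(); w=snap('wrist','w14'); t=snap('top','t14'); s=snap('scene','s14'); st()
pickle.dump([w,t,s],open('c14.pkl','wb'))
a=cv2.imread('pics/t14.png')[160:290,115:385]; b=cv2.imread('pics/s14.png')[155:285,110:380]
cv2.imwrite('pics/m14.png',np.vstack([cv2.resize(x,(600,289),interpolation=cv2.INTER_CUBIC) for x in (a,b)]))
E
```

```text
t 22.65 pos [ 0.5354 -0.2162  0.2015] q [-2.000e-04  7.560e-02  9.971e-01  3.000e-04] F [-0.99 -0.19 -0.53] M [0.02  0.023 0.037] op 0.0855 j [ 0.796  0.629 -0.742  1.665  0.479  1.038  1.319]
t 22.8 pos [ 0.535  -0.2166  0.2019] q [-0.000e+00  7.580e-02  9.971e-01 -1.000e-04] F [-0.31  0.02 -0.4 ] M [ 0.021 -0.01  -0.017] op 0.0859 j [ 0.796  0.628 -0.742  1.666  0.479  1.037  1.319]
```

View pics/m14.png

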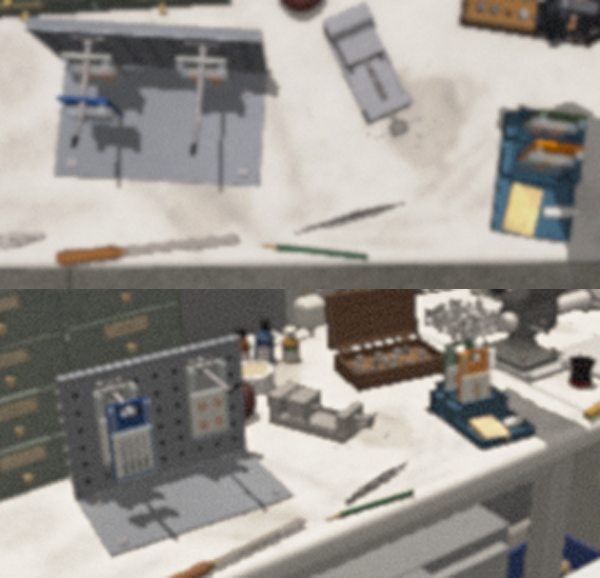

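View pics/w14.png

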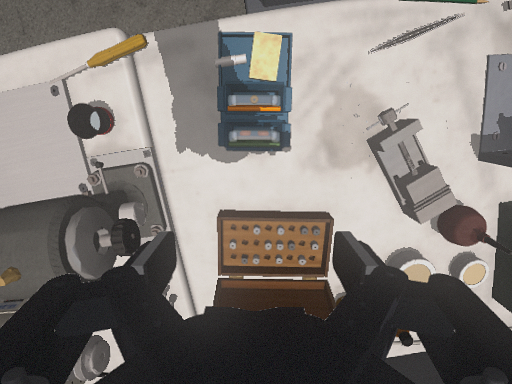

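```bash
python3 - <<'E'
from h import *
cv2.imwrite('pics/w14c.png',cv2.resize(cv2.imread('pics/w14.png')[70:165,205:305],None,fx=6,fy=6,interpolation=cv2.INTER_CUBIC))
E
```

```text
(no output)
```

View pics/w14c.png

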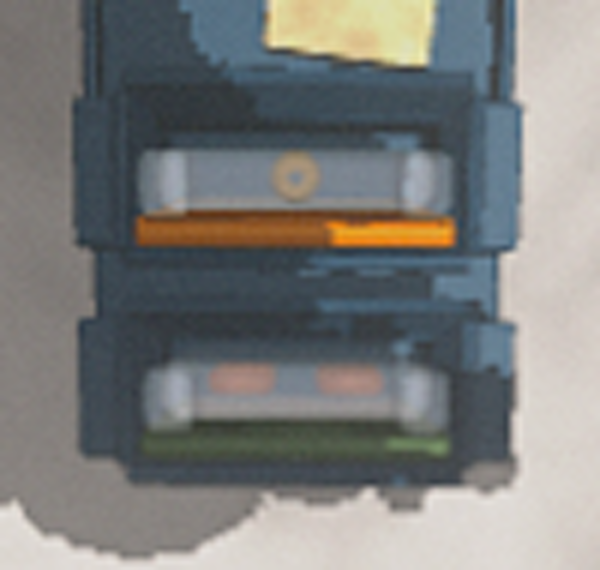

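```bash
python3 - <<'E'
from h import *
st(); print(bot.finish_job())
E
```

```text
t 22.8 pos [ 0.535  -0.2166  0.2019] q [-0.000e+00  7.580e-02  9.971e-01 -1.000e-04] F [-0.31  0.02 -0.4 ] M [ 0.021 -0.01  -0.017] op 0.0859 j [ 0.796  0.628 -0.742  1.666  0.479  1.037  1.319]
the job is handed in; nothing more can be done
None
```

The amber pack is standing in the front pocket of the job rack, and I handed the job in at 22.8 s.

**Off the peg:** I gripped it across its width at 25 N and lifted it 3 mm off the wire. I slid it forward and tilted it to about 27° to follow the ramp (the tip measured about 30°). Over the tip the wrist force stayed at about the pack's own weight, within about 1 N of noise. The highest reading there was 3.2 N as the fingers closed, before the lift.

**Into the pocket:** it went down without catching on the sides. The floor showed as a 5.5 N touch within 1 mm of the expected height. I then opened the gripper and backed away.

**Last checks:**
- **Seating:** in the last wrist picture the amber pack is upright in the front pocket. Its size there matches the green pack's (ratio 1.042 measured, 1.043 expected at equal height), so it looks fully down.
- **Other packs:** the last pictures show the blue pack and both grey packs still on their pegs.
- **Robot:** the arm is clear and touches nothing.

**Disagreements:** the camera heights ran about 2 mm low, so I used the given peg height instead. An early estimate of the pocket's position was about 6 mm off, and I replaced it after a look from straight above. While the tool was tilted, the moment reading grew to about 0.6 N m with no matching force. I took that as an effect of the tilt, because it grew with the tilt angle and was gone once the tool was upright.

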